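Let the milling balls out into the bowl

TASK

Push the empty bowl along the table until its rim rests against the two posts below the mouth of the ball dispenser's chute. Then press down the round pad of the rocking lever, so that its gate lifts, and keep it down until all three balls have rolled into the bowl; then let the lever come back up so that the gate shuts, and move clear. Only push and press with the fingers: do not pick up or tip the bowl, do not touch the balls, spill none, and leave the things standing around where they are.

Things in the scene. Friction and masses are not known exactly. Their poses are not given: they have to be found in the camera images.
- dispenser: Fixed wooden dispenser: a plank (237x108x10 mm) with a sloping chute and a rocking lever along one side. Origin on the table under the chute's centre line. Its x axis is level and points down the chute towards its mouth, y points to the lever's side (the lever lies at y = 38 mm), z up. Tallest parts: the lever's bearing cheeks, 139 mm high, at x = 0. All of it lies within x = -150 to +100 mm.
- chute_mouth (a point): Middle of the chute floor's end: x = 100 mm, y = 0, 70 mm above the table, in the dispenser's frame. The chute is 40 mm wide and runs back from here to x = -60 mm, rising 8 degrees; its side walls are 18 mm high. Below it, at x = 75 mm, y = +35 and -35 mm, stand two upright posts (12 mm thick, tops 57 mm above the table), against which the bowl's rim comes to rest.
- bowl_place (a point): Point on the table where the bowl's centre lies when its rim rests against both posts: in the dispenser's frame x = 133 mm, y = 0, z = 0 (33 mm out from the chute's mouth). Axes as the dispenser's.
- bowl: Loose empty thrown stoneware bowl, beige, 124 mm wide at the rim (its widest), 78 mm at the foot, 45 mm high, about 0.15 to 0.25 kg. Origin at the centre of its underside, on the table. It stands 90 to 150 mm out from its place, on the mouth's side of the dispenser. Slides on the table when pushed.
- press_pad (a point): Centre of the upper face of the round wooden pad (48 mm wide) on the lever's end away from the gate; about 140 mm above the table at rest, it sinks by about 51 mm and moves 5 mm towards the axle when fully pressed. In the dispenser's frame at rest: x = -115 mm, y = 38 mm. Nothing stands above it.
- lever (a joint): Angle of the rocking lever about its level axle (125 mm above the table at x = 0, y = 38 mm of the dispenser): 0 at rest with the gate shut, grows as the pad goes down and the gate rises, stop at 0.45 rad. The balls pass from about 0.3 rad. A spring brings it back to 0; the pad takes about 2 N at first and 4 N when fully pressed.
- gate_edge (a point): Middle of the lower edge of the gate, a small metal plate (27 mm wide) on the lever's other end that hangs in the chute 25 mm before its mouth; about 5 mm above the chute's floor when shut.
- ball_1_center (a point): Centre of white porcelain milling ball 1 of 3 (26 mm wide, 24 g), lying in a row in the chute behind the gate, ball 1 nearest the gate. In the bowl it lies about 26 mm above the table.
- ball_2_center (a point): Centre of white porcelain milling ball 2 of 3 (26 mm wide, 24 g), lying in a row in the chute behind the gate, ball 1 nearest the gate. In the bowl it lies about 26 mm above the table.
- ball_3_center (a point): Centre of white porcelain milling ball 3 of 3 (26 mm wide, 24 g), lying in a row in the chute behind the gate, ball 1 nearest the gate. In the bowl it lies about 26 mm above the table.
- tape: Bystander, loose: roll of masking tape lying flat, 103 mm wide, 25 mm high. Origin at the centre of its underside.
- tile: Bystander, loose: L-shaped glaze test tile, 30x38x56 mm. Origin at the centre of its underside.
- wood_stamp: Bystander, loose: wooden pattern stamp, standing, 19 mm thick, 54 mm high. Origin at the centre of its underside.
- jar: Bystander, loose: glaze jar with a screw lid, 58 mm wide, 74 mm high. Origin at the centre of its underside.
- mould: Bystander, loose: plaster sprig mould, a white block 52x70x31 mm. Origin at the centre of its underside.
- clay_stamp: Bystander, loose: fired clay pattern stamp, standing, 19 mm thick, 54 mm high. Origin at the centre of its underside.
There are look-alikes about, which are no part of the job. What is shaped like the bowl but blue or green is not meant.

How it is judged (in metres and radians):
On the way, in this order (a step that is already met when the one before it is completed fails the run):
1. the bowl stands in its place against the posts, gate still shut (horizontal distance between bowl and bowl_place below 0.025 m and value of joint lever below 0.05 rad), for 0.2 s.
2. the lever is pressed down with the fingers and its gate is up (value of joint lever above 0.3 rad and contact force between the fingers and lever above 0.5 N), for 0.1 s.
At the end, for the whole second after the job is handed in: All three balls lie in the bowl; the bowl stands upright on the table, its centre within 25 mm of its place against the posts; the lever is back up (below 0.05 rad) with the gate shut (all of step 1 and angle between bowl's own z axis and vertical below 0.1 rad and height (world z) of bowl below 0.01 m and horizontal distance between each of ball_1_center, ball_2_center, ball_3_center and bowl below 0.055 m and height (world z) of ball_1_center between 0.02 and 0.05 m and height (world z) of ball_2_center between 0.02 and 0.05 m and height (world z) of ball_3_center between 0.02 and 0.05 m); the robot touches nothing.
It fails at once if the bowl is lifted or tipped (height (world z) of bowl above 0.015 m or angle between bowl's own z axis and vertical above 0.3 rad).
It fails at once if the fingers touch a ball (contact force between the fingers and ball_1 above 0.5 N or contact force between the fingers and ball_2 above 0.5 N or contact force between the fingers and ball_3 above 0.5 N).
It fails at once if a ball is spilled onto the table or the floor (height (world z) of any of ball_1_center, ball_2_center, ball_3_center below 0.018 m).
It fails at once if a bystander is moved by more than 30 mm or lifted (distance of any of tape, tile, wood_stamp, jar, mould, clay_stamp from where it was at the start of the episode above 0.03 m).
It also fails if it takes over 48 s, if anything falls off the work surface, if the arm or the gripper's body presses on something with over 40 N, if the wrist force passes 120 N, or if a joint passes its speed limit or range.

ROBOT

A 6-joint arm with a two-finger parallel gripper is mounted at the origin on a cart in front of the work surface, level with it; the furniture and walls round the work are solid. World frame = base frame: x ahead of the robot, y to its left, z up, the work surface at z = 0. Lengths are in mm, angles in rad, forces in N, time in s.
With the tool pointing down it reaches from about 350 to 875 mm from the base axis. Payload 4.2 kg.
Tool frame: the origin (TCP) lies at the very end of the fingers, on their centre line; the grasp point (between the pads) lies arm.grip_depth behind it (arm.grip_depth is the distance from the TCP to the grasp point, in mm); x points along the fingers, y is the direction in which the jaws open and shut, and the axes are right-handed (so a half turn about x gives the same grasp; the last joint's range is limited). The gripper opens to 85 mm and grips with 20 to 120 N. Pads are 22 mm wide; open, the fingers measure 114 mm over their backs; the gripper's body (76 mm by 85 mm) begins 54 mm behind the grasp point. The pads swing forward as they close: fully open they stand 13 mm farther back than shut.
Start: joints at [1.547, 0.385, 0.008, 0, -1.194, -0.259], TCP at [174.371, 600.161, 203.412] pointing down, gripper open.
Joint ranges: [-3.14, 3.14], [-1.21, 2.06], [-1.07, 1.41], [-3.16, 2.05], [-2.99, -0.16], [-3.1, 3.1]. Speed limits (rad/s): [2.79, 2.79, 3.14, 3.14, 3.14, 3.14].

INTERFACE

Orientations are given as a unit quaternion [x, y, z, w].
In Python, from bench import arm, get_image, models gives the robot as it stands.
- The arm moves only by the tool arm_command, never from a script. Its argument "rows" is a list of rows, each an object of numbers: "dx", "dy", "dz": the shift along the tool's x, y, z in m; "wx", "wy", "wz": the turn, a rotation vector about the tool's x, y, z in degrees; "gripper": the closure, from -1 (fully open) to 1 (shut). A call has exactly 8 rows; each row is the pose to reach, as a shift and turn from the pose measured when the call began, along the tool's axes at that moment; what a row does not reach only later rows make up. A row lasts 1/10 s, in which the tool goes at most 50 mm and 8.59 degrees, less where a joint would pass 70% of its speed; a pose out of reach is approached as far as the arm can. A call with a gripper value outside its range is refused whole. The fingers move at their own pace and stop on an object; the grip force is fixed at half the most. Time passes only in rows, so rows that repeat a pose let the fingers close, or fill a call up. It gives the time, the measured TCP pose, the force and the opening at its end, in the units of the state.
- arm.read_state(): the state, without advancing time (a new reading comes with each control period).
- get_image(name): name is "scene" or "side" or "wrist"; returns a dict with "img" (480x640x3 uint8, red, green, blue), "K" (3x3 intrinsics, pixels), "rvec" (rotation vector, rad) and "tvec" (3), from world to camera coordinates, as OpenCV has them; the wrist camera has in their place "T_tool_cam" (4x4, takes a point from camera to tool coordinates, whose origin is the TCP and whose axes are the tool frame's). Camera axes: x right, y down, z forward; pixel columns grow to the right and rows downward; lengths in mm; the calibration is good to about 2 mm. A picture is of the moment at which its call begins: read the wrist's pose just before it. There is no depth.
- arm.job_done(): hands the job in, once; it reports no verdict.
Trained networks look in the newest picture that a camera, given by its name, has taken for a name from the list of things; names that differ only in an ending like _2 or _b are one class to them, and where a whole thing is asked for, a point or a joint stands for the part that bears it (a point fixed in the world has none). Each returns a list of dicts, best first, with "conf" (0 to 1); they miss things now and then, are a little off and sometimes report something else, mostly with a low value. They report only what shows in the picture. A call takes as long as a camera call. They do not tell look-alikes from the thing itself.
- models.cut_out(camera, query): "mask" (480x640 bool, what is visible of it) and "extent" ([left, top, right, bottom] in pixels, round what is visible of it).
The state is a dict: "clock": time; "joints": joint angles; "joint_vel": joint speeds; "joint_efforts": joint torques, N m; "position": TCP position; "ee_rot": TCP orientation; "contact_force": force on the tool from outside, world axes, zero at the start; "wrist_torque": the same for the moment, N m; "gripper_width": finger opening in mm.
Only numpy, scipy, OpenCV 4.12 (cv2) and the standard library are available. Lean on these libraries where they do the work, as an engineer would, in place of code of your own. Each camera call takes 0.05 s, during which the arm holds its last target.

## Working session

There is one attempt and no reset: what is moved stays moved. The work goes in short steps, Python scripts to look and compute and a tool call to move; the robot and the scene stay as the last step left them, time stands still between calls to the robot, and variables do not carry over. Pictures are saved under pics/ and viewed, and the job is handed in when it is done.

Besides the shell and the picture viewer there is one more tool, called after "Call:" by a JSON object that holds its "api" and its "payload". arm_command: Moves the arm, as the interface text tells. Its arguments: {"type":"object","properties":{"rows":{"type":"array"}},"required":["rows"]}

```bash
mkdir -p pics; cat > h.py <<'E'
import numpy as np, cv2
from bench import arm,get_image,models
from scipy.spatial.transform import Rotation as R
def save(n,fn):
    d=get_image(n); cv2.imwrite('pics/'+fn,d['img'][:,:,::-1]); return d
def cam(d):
    Rm=cv2.Rodrigues(np.array(d['rvec'],float))[0]; return Rm,np.array(d['tvec'],float).ravel(),np.array(d['K'])
def ray(d,u,v,z):
    Rm,t,K=cam(d); r=Rm.T@np.linalg.solve(K,[u,v,1]); c=-Rm.T@t; return c+r*(z-c[2])/r[2]
def proj(d,P):
    return cv2.projectPoints(np.array(P,float).reshape(-1,3),np.array(d['rvec'],float),np.array(d['tvec'],float),np.array(d['K']),None)[0].reshape(-1,2)
E
python3 - <<'E'
from h import *
s=arm.read_state(); print(s)
for n in ['scene','side','wrist']:
    d=save(n,n+'0.png')
    for q in ['bowl','dispenser','press_pad','tape','tile','wood_stamp','jar','mould','clay_stamp','ball_1_center']:
        try: print(n,q,[(round(x['conf'],2),x['extent']) for x in models.cut_out(n,q)][:4])
        except Exception as e: print(n,q,e)
E
```

```text
{'clock': 0.0, 'joints': array([ 1.54661303e+00,  3.85562087e-01,  6.65769165e-03, -5.28482169e-04,
       -1.19396386e+00, -2.58592722e-01]), 'joint_vel': array([-0.00200847,  0.00153814,  0.00017163, -0.00086722,  0.00148546,
        0.00089067]), 'joint_efforts': array([-1.69181008e-04, -3.92284226e+01,  1.88399863e+01,  4.18613836e+00,
       -4.60464129e-03,  3.92664077e-06]), 'position': array([174.18948521, 599.58693394, 202.32638011]), 'ee_rot': array([-0.69995389,  0.10045967,  0.70012751,  0.09896402]), 'contact_force': array([-0.45818817, -0.02262451, -0.67475163]), 'wrist_torque': array([-0.00276728, -0.04169373, -0.05326025]), 'gripper_width': 85.2159611276417}
scene bowl [(0.87, [327.9, 303.0, 388.0, 341.7]), (0.85, [237.8, 265.6, 288.3, 298.5]), (0.57, [322.6, 259.9, 374.3, 292.8])]
scene dispenser [(0.78, [246.3, 184.8, 322.5, 270.8]), (0.58, [234.6, 209.3, 261.6, 226.1])]
scene press_pad [(0.57, [266.4, 187.7, 316.6, 239.3])]
scene tape [(0.63, [358.7, 240.4, 397.7, 267.8])]
scene tile [(0.75, [332.0, 226.7, 343.8, 244.7])]
scene wood_stamp [(0.62, [233.5, 209.1, 262
[... 408 characters left out ...]
5.8, 339.1, 262.7])]
side dispenser [(0.82, [285.5, 229.1, 356.1, 347.2])]
side press_pad [(0.92, [291.4, 234.1, 333.2, 284.9])]
side tape [(0.62, [227.5, 253.0, 273.6, 283.8])]
side tile [(0.67, [243.9, 272.7, 266.4, 309.2])]
side wood_stamp [(0.45, [367.0, 286.0, 398.1, 334.6])]
side jar [(0.83, [367.1, 286.7, 401.1, 330.1])]
side mould [(0.8, [292.0, 350.7, 341.7, 391.7]), (0.56, [253.1, 304.3, 260.9, 332.3])]
side clay_stamp [(0.63, [251.0, 305.5, 260.7, 332.7])]
side ball_1_center [(0.49, [321.7, 251.3, 333.1, 251.5])]
wrist bowl []
wrist dispenser []
wrist press_pad []
wrist tape []
wrist tile []
wrist wood_stamp []
wrist jar []
wrist mould []
wrist clay_stamp []
wrist ball_1_center []
```

```bash
python3 - <<'E'
import cv2
a=cv2.imread('pics/scene0.png')[160:360,200:430]; cv2.imwrite('pics/sc.png',cv2.resize(a,(690,600),interpolation=cv2.INTER_CUBIC))
a=cv2.imread('pics/side0.png')[190:400,210:440]; cv2.imwrite('pics/si.png',cv2.resize(a,(657,600),interpolation=cv2.INTER_CUBIC))
E
```

```text
(no output)
```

View pics/scene0.png

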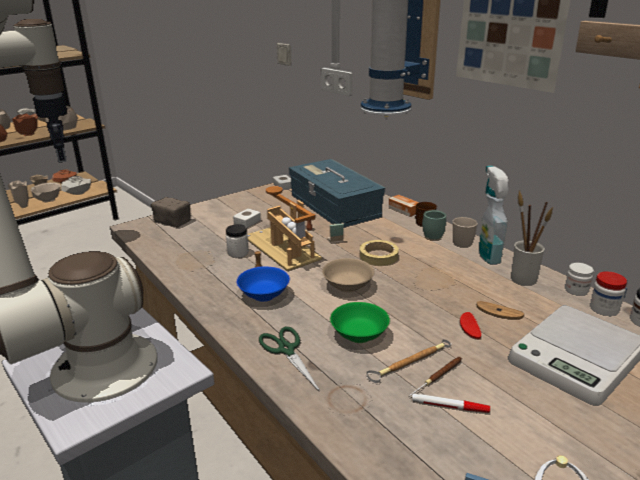

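View pics/side0.png

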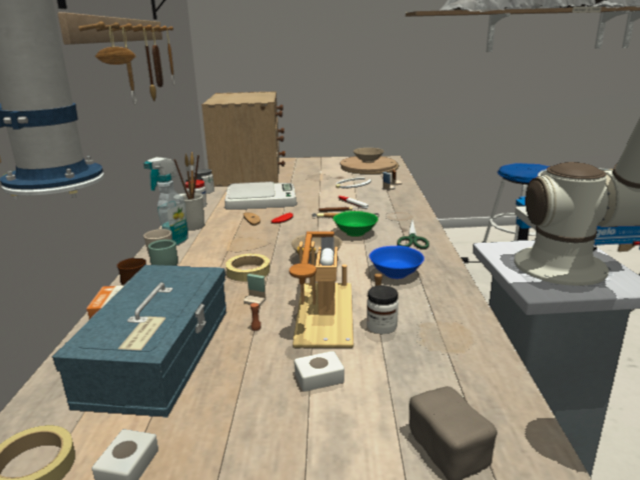

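```bash
sleep 1
```

```text
(no output)
```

View pics/sc.png

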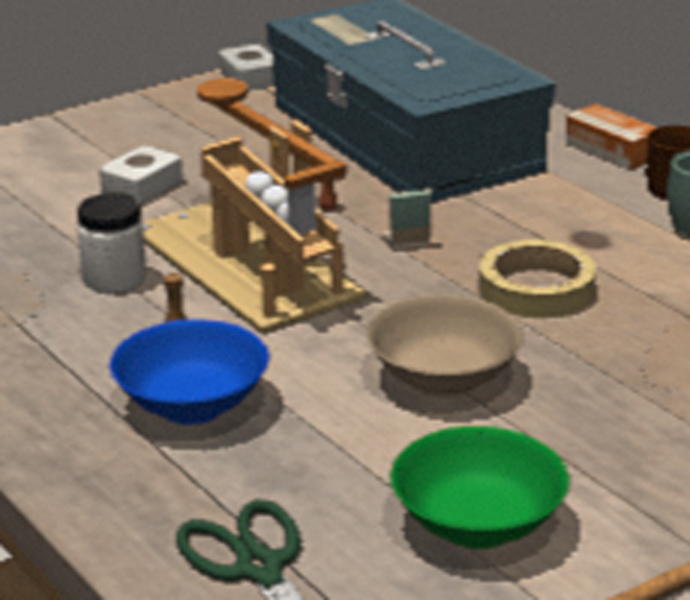

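View pics/si.png

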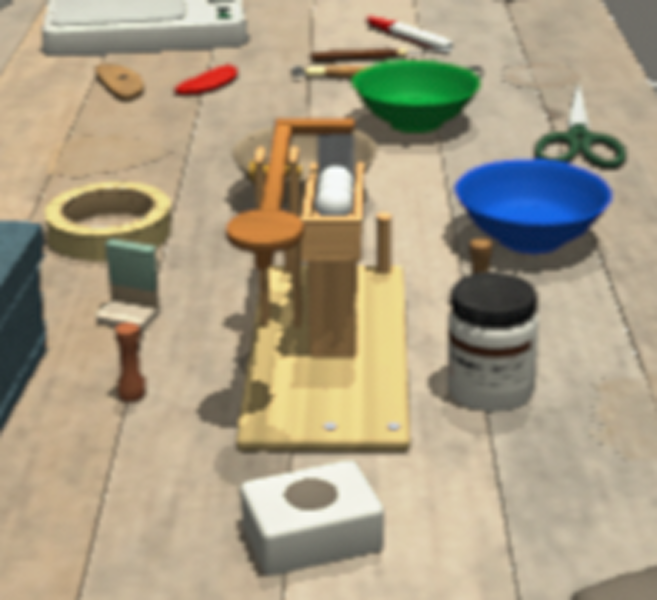

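View pics/wrist0.png

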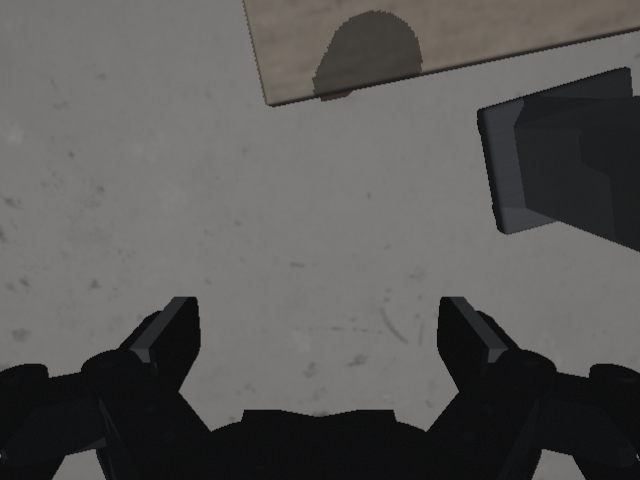

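The beige bowl (scene ~348,276) stands in front of the dispenser. The blue bowl (263,284) and the green bowl (360,322) are the look-alikes. I'll measure the poses now.

```bash
cat > m.py <<'E'
from h import *
from scipy.optimize import least_squares
D={n:get_image(n) for n in ['scene','side']}
# (cam, local point, pixel); plank offsets ox (front x), oy(y centre)
ob=[('side',('p',-1,1),(293.3,345.8)),('side',('p',-1,-1),(352.8,346.5)),('scene',('p',1,-1),(288.3,268.5)),('scene',('p',1,1),(323.3,256.7)),('scene',('p',-1,-1),(248.3,239)),
('scene',(-115,38,140),(274,190)),('side',(-115,38,140),(302.6,269.8)),('scene',(75,-35,57),(289.3,249.3)),('side',(75,-35,57),(344.3,265))]
def loc(q,p):
    l=np.array([p[3]+(0 if q[1]>0 else -237),p[4]+54*q[2],10 ]) if q[0]=='p' else np.array(q,float)
    c,s=np.cos(p[2]),np.sin(p[2]); return np.array([p[0]+c*l[0]-s*l[1],p[1]+s*l[0]+c*l[1],l[2]])
def res(p): return np.concatenate([proj(D[c],loc(q,p))[0]-np.array(u) for c,q,u in ob])
g=ray(D['scene'],285,255,0)
best=min((least_squares(res,[g[0],g[1],a,87,10],loss='soft_l1') for a in np.arange(-3,3,.7)),key=lambda r:r.cost)
p=best.x; print(p, best.cost); print(res(p).reshape(-1,2).round(1))
bp=loc((133,0,0),p); print('bowl_place',bp,'pad',loc((-115,38,140),p))
# bowl from both views
for n in D:
    for r in models.cut_out(n,'bowl'):
        m=r['mask']; ys,xs=np.nonzero(m)
        L,T,Rr,B=r['extent']
        print(n,round(r['conf'],2),'rimmid',ray(D[n],(L+Rr)/2,T+ (Rr-L)*0.0+ (B-T)*0.35,45).round(0), D[n]['img'][ys,xs].mean(0).round())
def rimfit(n,m):
    # fit: silhouette extents of rim circle + foot circle
    ys,xs=np.nonzero(m); hull=cv2.convexHull(np.stack([xs,ys],1).astype(np.float32)).reshape(-1,2)
    th=np.linspace(0,2*np.pi,90); ext=lambda c:np.concatenate([np.c_[c[0]+62*np.cos(th),c[1]+62*np.sin(th),45+0*th],np.c_[c[0]+39*np.cos(th),c[1]+39*np.sin(th),0*th]])
    def f(c):
        q=proj(D[n],ext(c)); return np.r_[q.min(0)-hull.min(0)+.5,q.max(0)-hull.max(0)-.5][[0,2,1,3]]
    c0=ray(D[n],xs.mean(),ys.mean(),25)[:2]; r=least_squares(f,c0,loss='soft_l1'); return r.x,f(r.x)
for n in D:
    for r in models.cut_out(n,'bowl'): print(n,rimfit(n,r['mask']))
for q,w in [('tape',25),('tile',56),('jar',74),('mould',31),('wood_stamp',54),('clay_stamp',54)]:
    for n in D:
        for r in models.cut_out(n,q)[:1]:
            L,T,Rr,B=r['extent']; print(q,n,round(r['conf'],2),ray(D[n],(L+Rr)/2,(T+B)/2,w/2).round(0))
E
python3 m.py
```

```text
[555.11834673 126.98034131   4.60621587  87.63620188   5.7090419 ] 16.134351866721456
[[-1.6 -2.6]
 [ 0.3 -3.2]
 [-0.3 -0.4]
 [-0.4 -0.7]
 [-5.1 -4.6]
 [-0.5 -1.6]
 [ 0.2 -1.8]
 [-0.2 -1. ]
 [-0.4 -0.5]]
bowl_place [541.02383806  -5.27072608   0.        ] pad [605.09134717 237.30576552 140.        ]
scene 0.91 rimmid [ 445. -262.   45.] [ 23. 118.  49.]
scene 0.84 rimmid [ 556. -111.   45.] [133. 115.  93.]
scene 0.7 rimmid [394.   4.  45.] [ 20.  65. 149.]
scene 0.18 rimmid [660. 153.  45.] [85. 53. 39.]
side 0.67 rimmid [566. -80.  45.] [151. 133. 103.]
side 0.6 rimmid [384.  13.  45.] [ 23.  72. 155.]
side 0.57 rimmid [ 444. -234.   45.] [ 26. 114.  48.]
scene (array([ 449.85216085, -260.15027692]), array([ 1.17474675, -1.15246612, -2.42512138,  1.90717229]))
scene (array([ 566.26252853, -102.95770826]), array([ 0.01359759, -0.01473925, -1.32732244,  0.92602598]))
scene (array([391.76299809,   3.11272019]), array([-0.10298802,  0.10191906, -1.53928218,  0.96452421]))
scene (array([699.76233927, 223.42639618]), array([-23.96119634,  12.61200647, -16.2353972 ,   1.01623839]))
side (array([ 559.21018114, -121.58654014]), array([-0.22657177,  0.22200267, -5.34192035,  1.12429941]))
side (array([383.45147721, -10.95291219]), array([-0.08499489,  0.08039733, -2.04211694,  0.98405637]))
side (array([ 442.54472593, -266.30898154]), array([ 0.26915151, -0.26769114, -0.51441185,  0.47736372]))
tape scene 0.72 [722. -56.  12.]
tile scene 0.49 [704.  86.  28.]
tile side 0.56 [702.  97.  28.]
jar scene 0.55 [455. 205.  37.]
jar side 0.71 [461. 219.  37.]
mould scene 0.59 [597. 362.  16.]
mould side 0.55 [586. 361.  16.]
wood_stamp scene 0.45 [696. 278.  27.]
wood_stamp side 0.63 [443.  75.  27.]
clay_stamp scene 0.49 [684. 181.  27.]
clay_stamp side 0.59 [696. 206.  27.]
```

```bash
cat >> h.py <<'E'
def to(target,jaw=None):
    """tool-frame shift(m)+turn(deg) from current pose; jaw= world direction for tool y (tool x down)"""
    s=arm.read_state(); Rt=R.from_quat(s['ee_rot']).as_matrix(); p=np.array(s['position'])
    d=Rt.T@(np.array(target,float)-p)/1000
    w=np.zeros(3)
    if jaw is not None:
        y=np.r_[np.array(jaw,float)[:2],0]; y/=np.linalg.norm(y); x=np.array([0,0,-1.]); G=np.c_[x,y,np.cross(x,y)]
        w=R.from_matrix(Rt.T@G).as_rotvec(degrees=True)
    print('t',round(s['clock'],2),'pos',p.round(1),'q j',np.round(s['joints'],2),'F',np.round(s['contact_force'],1),'w',round(s['gripper_width'],1))
    print('d',d.round(4),'w',w.round(2)); return d,w
E
python3 - <<'E'
from h import *
s=arm.read_state(); print(R.from_quat(s['ee_rot']).as_matrix().round(2))
to([560,-60,300],[1,0]); to([560,-60,300],[-1,0])
print(get_image('wrist')['T_tool_cam'])
E
sed -i "s/('p',-1,1),(293.3,345.8)/('p',-1,1),(293.3,346)/; s/(288.3,268.5)/(288.3,270)/; s/(323.3,256.7)/(323.3,257.9)/; s/('scene',('p',-1,-1),(248.3,239)),//; s/p\[4\]+54\*q\[2\],10 /p[4]+54*q[2],0 /" m.py; python3 m.py | head -12
```

```text
[[ 0.   -0.28 -0.96]
 [ 0.   -0.96  0.28]
 [-1.   -0.    0.  ]]
t 2.55 pos [174.4 600.2 203.4] q j [ 1.55  0.38  0.01  0.   -1.19 -0.26] F [0.5 0.6 0.3] w 85.4
d [-0.0966  0.5263 -0.5545] w [-106.21   -0.      0.  ]
t 2.55 pos [174.4 600.2 203.4] q j [ 1.55  0.38  0.01  0.   -1.19 -0.26] F [0.5 0.6 0.3] w 85.4
d [-0.0966  0.5263 -0.5545] w [73.79  0.    0.  ]
[[-8.44993089e-04 -2.62305581e-01  9.64984491e-01 -1.69889616e+02]
 [ 9.99999473e-01 -7.84558329e-04  6.62392630e-04  7.07253397e-01]
 [ 5.83337336e-04  9.64984542e-01  2.62306105e-01 -6.67957375e+01]
 [ 0.00000000e+00  0.00000000e+00  0.00000000e+00  1.00000000e+00]]
[555.00425609 126.83477186 117.70094298  91.17953521   4.86553941] 6.249705108374893
[[-0.9  0.7]
 [ 0.5  0.4]
 [ 0.2  2.3]
 [ 0.1  2.1]
 [-0.4 -1.6]
 [ 0.1 -1.9]
 [-0.2 -0.9]
 [-0.2 -0.5]]
bowl_place [540.56482932  -5.37908125   0.        ] pad [605.26486132 237.02947029 140.        ]
scene 0.79 rimmid [ 556. -114.   45.] [133. 115.  93.]
scene 0.61 rimmid [ 441. -264.   45.] [ 26. 118.  50.]
```

```bash
python3 - <<'E'
from h import *
to([565,-90,300],[-1,0])
E
```

```text
t 3.5 pos [174.4 600.1 203.4] q j [ 1.55  0.38  0.01 -0.   -1.19 -0.26] F [-0.6  0.1  0.3] w 85.3
d [-0.0966  0.5537 -0.5677] w [73.8 -0.  -0. ]
```

Call:
{"api": "arm_command", "payload": {"rows": [{"dx": -0.097, "dy": 0.554, "dz": -0.568, "wx": 73.8, "wy": 0, "wz": 0, "gripper": -1}, {"dx": -0.097, "dy": 0.554, "dz": -0.568, "wx": 73.8, "wy": 0, "wz": 0, "gripper": -1}, {"dx": -0.097, "dy": 0.554, "dz": -0.568, "wx": 73.8, "wy": 0, "wz": 0, "gripper": -1}, {"dx": -0.097, "dy": 0.554, "dz": -0.568, "wx": 73.8, "wy": 0, "wz": 0, "gripper": -1}, {"dx": -0.097, "dy": 0.554, "dz": -0.568, "wx": 73.8, "wy": 0, "wz": 0, "gripper": -1}, {"dx": -0.097, "dy": 0.554, "dz": -0.568, "wx": 73.8, "wy": 0, "wz": 0, "gripper": -1}, {"dx": -0.097, "dy": 0.554, "dz": -0.568, "wx": 73.8, "wy": 0, "wz": 0, "gripper": -1}, {"dx": -0.097, "dy": 0.554, "dz": -0.568, "wx": 73.8, "wy": 0, "wz": 0, "gripper": -1}]}}

```text
clock: 4.3
position: [370.5, 252.8, 252.7]
ee_rot: [-0.52, 0.479, 0.52, 0.479]
contact_force: [0.2, 0.0, -0.2]
gripper_width: 85.9
```

```bash
python3 - <<'E'
from h import *
to([565,-90,300],[-1,0])
E
```

```text
t 4.3 pos [370.5 252.8 252.7] q j [ 0.96  0.04 -0.31  0.   -1.21 -0.88] F [ 0.2  0.  -0.2] w 85.9
d [-0.0475 -0.1656 -0.3576] w [4.73 0.05 0.05]
```

Call:
{"api": "arm_command", "payload": {"rows": [{"dx": -0.0475, "dy": -0.1656, "dz": -0.3576, "wx": 4.7, "gripper": -1}, {"dx": -0.0475, "dy": -0.1656, "dz": -0.3576, "wx": 4.7, "gripper": -1}, {"dx": -0.0475, "dy": -0.1656, "dz": -0.3576, "wx": 4.7, "gripper": -1}, {"dx": -0.0475, "dy": -0.1656, "dz": -0.3576, "wx": 4.7, "gripper": -1}, {"dx": -0.0475, "dy": -0.1656, "dz": -0.3576, "wx": 4.7, "gripper": -1}, {"dx": -0.0475, "dy": -0.1656, "dz": -0.3576, "wx": 4.7, "gripper": -1}, {"dx": -0.0475, "dy": -0.1656, "dz": -0.3576, "wx": 4.7, "gripper": -1}, {"dx": -0.0475, "dy": -0.1656, "dz": -0.3576, "wx": 4.7, "gripper": -1}]}}

```text
validation failed for argument at $.ro...
```

```bash
cat >> h.py <<'E'
def wcam():
    s=arm.read_state(); d=get_image('wrist'); T=np.eye(4); T[:3,:3]=R.from_quat(s['ee_rot']).as_matrix(); T[:3,3]=s['position']
    C=np.linalg.inv(T@np.array(d['T_tool_cam'])); d['rvec']=cv2.Rodrigues(C[:3,:3])[0]; d['tvec']=C[:3,3]; return d
E
python3 - <<'E'
from h import *
to([565,-90,300],[-1,0])
d=wcam(); im=d['img'][:,:,::-1].copy()
p=(555.,126.8,4.606)
def loc(l):
    c,s=np.cos(p[2]),np.sin(p[2]); return [p[0]+c*l[0]-s*l[1],p[1]+s*l[0]+c*l[1],l[2]]
for l in [(75,35,57),(75,-35,57),(100,20,70),(100,-20,70),(133,0,0)]:
    u=proj(d,loc(l))[0]; print(l,u.round(0)); cv2.circle(im,tuple(int(v) for v in u),3,(0,0,255),-1)
th=np.linspace(0,2*np.pi,60)
for u in proj(d,np.c_[563+62*np.cos(th),-110+62*np.sin(th),45+0*th]): cv2.circle(im,tuple(int(v) for v in u),1,(255,0,255),-1)
cv2.imwrite('pics/w1.png',im)
print([(r['conf'],r['extent']) for r in models.cut_out('wrist','bowl')])
E
```

```text
t 4.3 pos [370.5 252.8 252.7] q j [ 0.96  0.04 -0.31  0.   -1.21 -0.88] F [ 0.2  0.  -0.2] w 85.9
d [-0.0475 -0.1656 -0.3576] w [4.73 0.05 0.05]
(75, 35, 57) [ 72. -74.]
(75, -35, 57) [161. -55.]
(100, 20, 70) [  83. -117.]
(100, -20, 70) [ 137. -105.]
(133, 0, 0) [ 152. -109.]
[(0.34, [0.0, 0.0, 32.8, 206.5])]
```

View pics/w1.png

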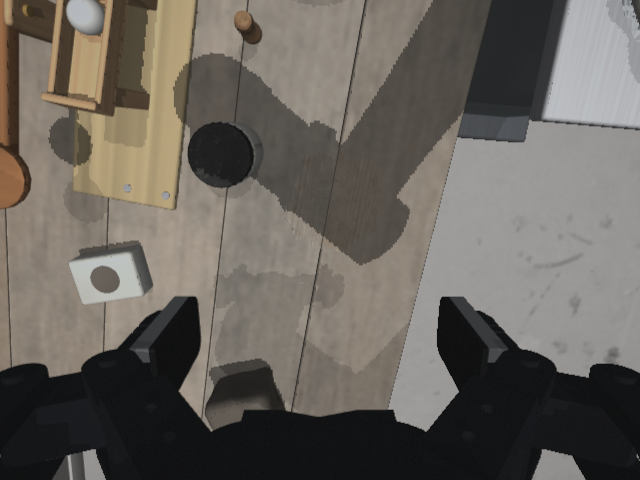

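Call:
{"api": "arm_command", "payload": {"rows": [{"dx": -0.0475, "dy": -0.1656, "dz": -0.3576, "wx": 4.7, "wy": 0, "wz": 0, "gripper": -1}, {"dx": -0.0475, "dy": -0.1656, "dz": -0.3576, "wx": 4.7, "wy": 0, "wz": 0, "gripper": -1}, {"dx": -0.0475, "dy": -0.1656, "dz": -0.3576, "wx": 4.7, "wy": 0, "wz": 0, "gripper": -1}, {"dx": -0.0475, "dy": -0.1656, "dz": -0.3576, "wx": 4.7, "wy": 0, "wz": 0, "gripper": -1}, {"dx": -0.0475, "dy": -0.1656, "dz": -0.3576, "wx": 4.7, "wy": 0, "wz": 0, "gripper": -1}, {"dx": -0.0475, "dy": -0.1656, "dz": -0.3576, "wx": 4.7, "wy": 0, "wz": 0, "gripper": -1}, {"dx": -0.0475, "dy": -0.1656, "dz": -0.3576, "wx": 4.7, "wy": 0, "wz": 0, "gripper": -1}, {"dx": -0.0475, "dy": -0.1656, "dz": -0.3576, "wx": 4.7, "wy": 0, "wz": 0, "gripper": -1}]}}

```text
clock: 5.2
position: [565.4, -92.9, 300.8]
ee_rot: [-0.5, 0.5, 0.499, 0.501]
contact_force: [-0.2, -0.2, 0.5]
gripper_width: 85.4
```

```bash
cat > w.py <<'E'
from h import *
import sys
to([565,-90,300],[-1,0])
d=wcam(); im=d['img'][:,:,::-1].copy()
cv2.imwrite('pics/raw_'+sys.argv[1],im)
p=(555.,126.8,4.606)
def loc(l):
    c,s=np.cos(p[2]),np.sin(p[2]); return [p[0]+c*l[0]-s*l[1],p[1]+s*l[0]+c*l[1],l[2]]
for l in [(75,35,57),(75,-35,57),(100,20,70),(100,-20,70),(133,0,0),(-115,38,140)]:
    u=proj(d,loc(l))[0]; print(l,u.round(0)); cv2.circle(im,tuple(int(v) for v in u),3,(0,0,255),-1)
th=np.linspace(0,2*np.pi,60)
B=[float(sys.argv[2]),float(sys.argv[3])]
for u in proj(d,np.c_[B[0]+62*np.cos(th),B[1]+62*np.sin(th),45+0*th]): cv2.circle(im,tuple(int(v) for v in u),1,(255,0,255),-1)
cv2.imwrite('pics/'+sys.argv[1],im)
for r in models.cut_out('wrist','bowl'):
    L,T,Rr,Bo=r['extent']; print(round(r['conf'],2),r['extent'],ray(d,(L+Rr)/2,(T+Bo)/2,45).round(1))
E
python3 w.py w2.png 563 -110
```

```text
t 5.2 pos [565.4 -92.9 300.8] q j [ 0.12  0.24  0.05 -0.   -1.37 -0.12] F [-0.2 -0.2  0.5] w 85.4
d [0.0008 0.0004 0.0029] w [-0.1   0.08  0.12]
(75, 35, 57) [305. 317.]
(75, -35, 57) [366. 323.]
(100, 20, 70) [320. 303.]
(100, -20, 70) [356. 307.]
(133, 0, 0) [339. 257.]
(-115, 38, 140) [282. 514.]
0.96 [380.4, 0.0, 511.9, 85.5] [ 440.5 -240.4   45. ]
0.73 [266.0, 122.6, 380.9, 237.6] [ 560.6 -106.3   45. ]
0.64 [422.8, 218.2, 530.1, 313.9] [387.1  -8.7  45. ]
```

View pics/w2.png

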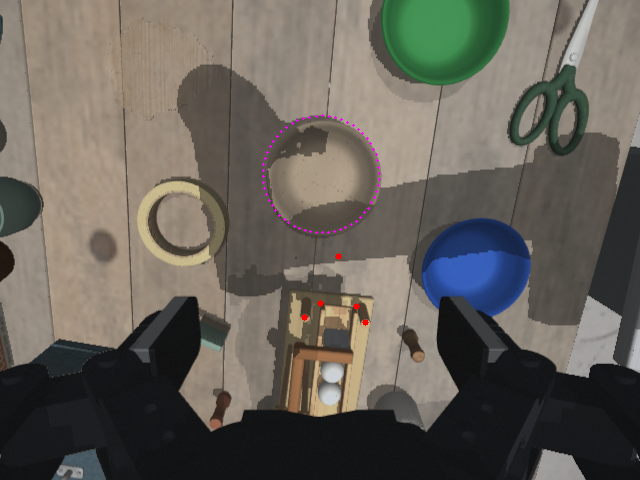

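```bash
python3 - <<'E'
import cv2
for f in ['raw_w2.png','w2.png']:
    a=cv2.imread('pics/'+f)[230:400,260:440]; cv2.imwrite('pics/z_'+f,cv2.resize(a,(635,600),interpolation=cv2.INTER_CUBIC))
E
```

```text
(no output)
```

View pics/z_raw_w2.png

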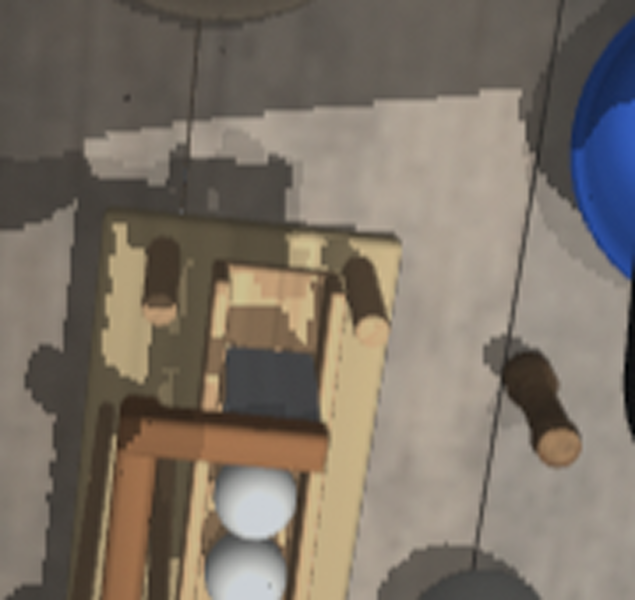

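View pics/z_w2.png

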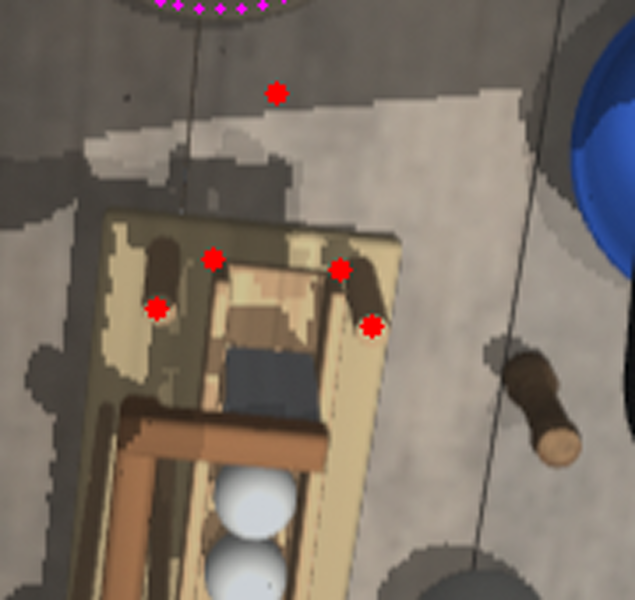

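```bash
python3 - <<'E'
from h import *
to([579,-200,150],[-.98,-.19]);to([579,-200,20],[-.98,-.19])
E
```

```text
t 5.3 pos [566.7 -95.5 299.8] q j [ 0.11  0.25  0.05  0.   -1.37 -0.12] F [-0.1  0.7 -0.7] w 85.6
d [ 0.1498 -0.0129 -0.1044] w [-1.144e+01 -1.000e-02  9.000e-02]
t 5.3 pos [566.7 -95.5 299.8] q j [ 0.11  0.25  0.05  0.   -1.37 -0.12] F [-0.1  0.7 -0.7] w 85.6
d [ 0.2798 -0.0126 -0.1044] w [-1.144e+01 -1.000e-02  9.000e-02]
```

Call:
{"api": "arm_command", "payload": {"rows": [{"dx": 0.05, "dy": -0.013, "dz": -0.05, "wx": -5, "wy": 0, "wz": 0, "gripper": -0.4}, {"dx": 0.1, "dy": -0.013, "dz": -0.104, "wx": -11.4, "wy": 0, "wz": 0, "gripper": -0.4}, {"dx": 0.15, "dy": -0.013, "dz": -0.104, "wx": -11.4, "wy": 0, "wz": 0, "gripper": -0.4}, {"dx": 0.15, "dy": -0.013, "dz": -0.104, "wx": -11.4, "wy": 0, "wz": 0, "gripper": -0.4}, {"dx": 0.2, "dy": -0.013, "dz": -0.104, "wx": -11.4, "wy": 0, "wz": 0, "gripper": -0.4}, {"dx": 0.24, "dy": -0.013, "dz": -0.104, "wx": -11.4, "wy": 0, "wz": 0, "gripper": -0.4}, {"dx": 0.275, "dy": -0.013, "dz": -0.104, "wx": -11.4, "wy": 0, "wz": 0, "gripper": -0.4}, {"dx": 0.275, "dy": -0.013, "dz": -0.104, "wx": -11.4, "wy": 0, "wz": 0, "gripper": -0.4}]}}

```text
clock: 6.1
position: [575.2, -198.1, 19.4]
ee_rot: [-0.542, 0.452, 0.549, 0.448]
contact_force: [-0.7, 0.1, -0.0]
gripper_width: 59.9
```

```bash
python3 - <<'E'
from h import *
u=np.array([-.19,.982,0]); B=np.array([561,-107,25]); P=np.array([541,-5.5,25])
to(B-95*u,[-.98,-.19]); to(B-70*u,[-.98,-.19]); to(P-65*u,[-.98,-.19])
d=wcam(); cv2.imwrite('pics/w3.png',d['img'][:,:,::-1])
for r in models.cut_out('wrist','bowl'):
    L,T,Rr,Bo=r['extent']; print(round(r['conf'],2),r['extent'],ray(d,(L+Rr)/2,(T+Bo)/2,45).round(1))
E
```

```text
t 6.1 pos [ 575.2 -198.1   19.4] q j [-0.07  0.54 -0.24 -0.   -0.79  0.26] F [-0.7  0.1 -0. ] w 59.9
d [-0.0056 -0.0034 -0.0028] w [-0.04  0.22 -0.54]
t 6.1 pos [ 575.2 -198.1   19.4] q j [-0.07  0.54 -0.24 -0.   -0.79  0.26] F [-0.7  0.1 -0. ] w 59.9
d [-0.0055 -0.0034  0.0222] w [-0.04  0.22 -0.54]
t 6.1 pos [ 575.2 -198.1   19.4] q j [-0.07  0.54 -0.24 -0.   -0.79  0.26] F [-0.7  0.1 -0. ] w 59.9
d [-0.0051 -0.003   0.1306] w [-0.04  0.22 -0.54]
0.81 [530.2, 48.5, 640.0, 351.4] [ 486.6 -257.7   45. ]
```

View pics/w3.png

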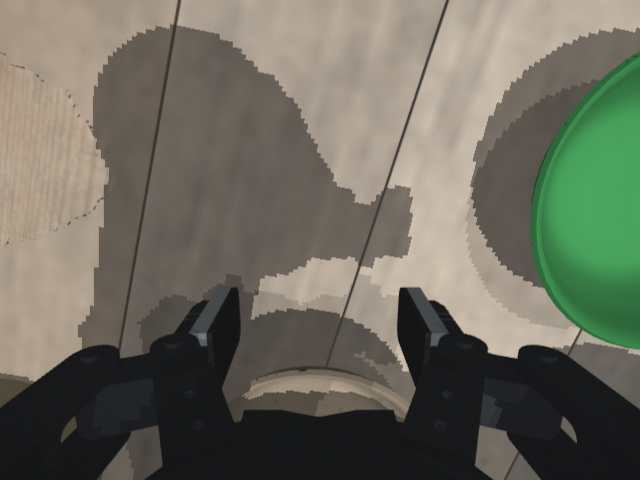

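Call:
{"api": "arm_command", "payload": {"rows": [{"dx": -0.005, "dy": -0.003, "dz": 0.012, "wx": 0, "wy": 0, "wz": 0, "gripper": -0.4}, {"dx": -0.005, "dy": -0.003, "dz": 0.024, "wx": 0, "wy": 0, "wz": 0, "gripper": -0.4}, {"dx": -0.005, "dy": -0.003, "dz": 0.036, "wx": 0, "wy": 0, "wz": 0, "gripper": -0.4}, {"dx": -0.005, "dy": -0.003, "dz": 0.048, "wx": 0, "wy": 0, "wz": 0, "gripper": -0.4}, {"dx": -0.005, "dy": -0.003, "dz": 0.06, "wx": 0, "wy": 0, "wz": 0, "gripper": -0.4}, {"dx": -0.005, "dy": -0.003, "dz": 0.072, "wx": 0, "wy": 0, "wz": 0, "gripper": -0.4}, {"dx": -0.005, "dy": -0.003, "dz": 0.084, "wx": 0, "wy": 0, "wz": 0, "gripper": -0.4}, {"dx": -0.005, "dy": -0.003, "dz": 0.094, "wx": 0, "wy": 0, "wz": 0, "gripper": -0.4}]}}

```text
clock: 7.0
position: [564.6, -105.2, 30.1]
ee_rot: [0.546, -0.449, -0.545, -0.45]
contact_force: [-0.3, 0.5, -1.1]
gripper_width: 59.9
```

```bash
cat > c.py <<'E'
from h import *
import sys
u=np.array([-.19,.982,0]); P=np.array([541,-5.5,25])
to(P-65*u,[-.98,-.19])
for n in ['scene','side']:
    d=get_image(n); im=d['img'][:,:,::-1].copy(); th=np.linspace(0,2*np.pi,90)
    for q in proj(d,np.c_[541+62*np.cos(th),-5.5+62*np.sin(th),45+0*th]): im[int(q[1]),int(q[0])]=(255,0,255)
    a=im[160:340,220:420]; cv2.imwrite(f'pics/{sys.argv[1]}_{n}.png',cv2.resize(a,(660,594),interpolation=cv2.INTER_NEAREST))
E
python3 c.py c1
```

```text
t 7.0 pos [ 564.6 -105.2   30.1] q j [ 0.1   0.48 -0.33  0.   -0.76  0.09] F [-0.3  0.5 -1.1] w 59.9
d [0.005  0.0042 0.0374] w [ 0.09 -0.05  0.06]
```

View pics/c1_scene.png

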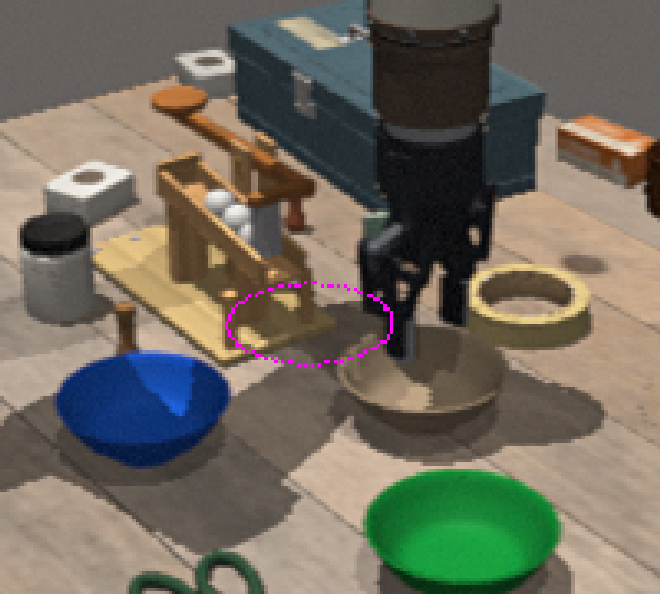

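View pics/c1_side.png

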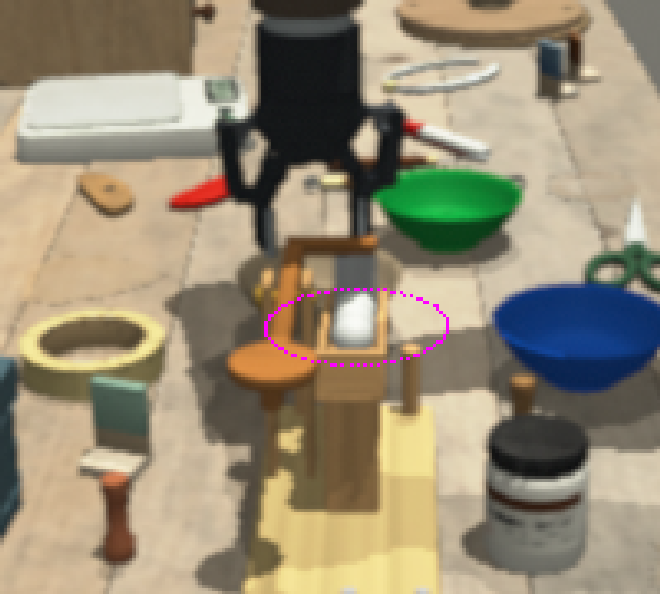

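```bash
python3 - <<'E'
from h import *
d=get_image('scene')
s=arm.read_state(); Rt=R.from_quat(s['ee_rot']).as_matrix();p=np.array(s['position'])
im=d['img'][:,:,::-1].copy()
im=cv2.resize(im[200:320,300:420],(600,600),interpolation=cv2.INTER_NEAREST)
def mk(P,c):
    for q in proj(d,P):
        cv2.circle(im,(int((q[0]-300)*5),int((q[1]-200)*5)),2,c,-1)
mk([p],(0,0,255)); 
for sgn in (-1,1):
  for x in (0,9): mk([p+Rt@np.array([-x,sgn*30,0])],(0,255,0))
th=np.linspace(0,2*np.pi,60)
mk(np.c_[561+62*np.cos(th),-107+62*np.sin(th),45+0*th],(255,0,255))
cv2.imwrite('pics/z3.png',im)
w=wcam(); cv2.imwrite('pics/w4.png',w['img'][:,:,::-1])
E
```

```text
(no output)
```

View pics/z3.png

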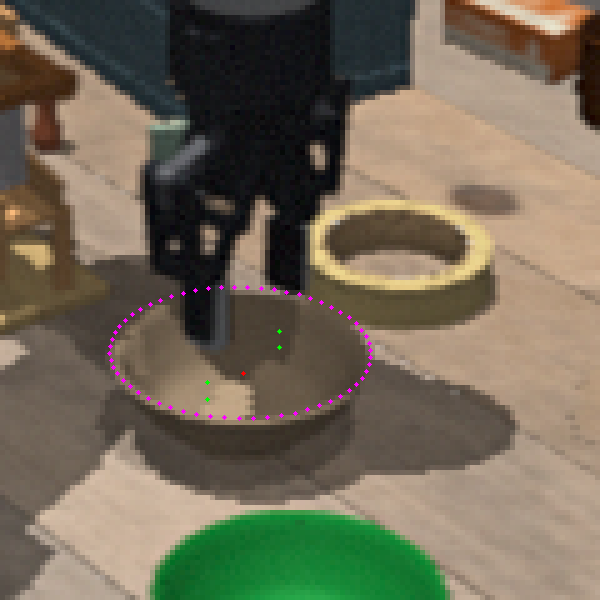

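View pics/w4.png

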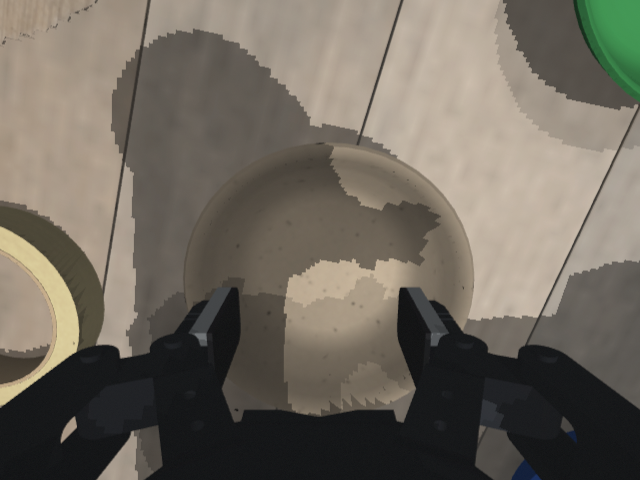

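```bash
python3 - <<'E'
from h import *
s=arm.read_state(); Rt=R.from_quat(s['ee_rot']).as_matrix();p=np.array(s['position']); print(p,s['joints'],s['clock'])
w=wcam(); im=w['img'][:,:,::-1].copy(); th=np.linspace(0,2*np.pi,90)
for q in proj(w,np.c_[561+62*np.cos(th),-107+62*np.sin(th),45+0*th]): cv2.circle(im,(int(q[0]),int(q[1])),1,(255,0,255),-1)
for sgn in (-1,1):
  for z in (-11,11):
    for x,c in ((0,(0,0,255)),(9,(0,255,0)),(30,(255,255,0))):
      q=proj(w,[p+Rt@np.array([-x,sgn*30,z])])[0]; cv2.circle(im,(int(q[0]),int(q[1])),3,c,-1)
cv2.imwrite('pics/w5.png',im)
d=get_image('side'); im=d['img'][:,:,::-1].copy()
im=cv2.resize(im[150:300,250:400],(600,600),interpolation=cv2.INTER_NEAREST)
for sgn in (-1,1):
    for x,c in ((0,(0,0,255)),(9,(0,255,0)),(30,(255,255,0))):
      q=proj(d,[p+Rt@np.array([-x,sgn*30,0])])[0]; cv2.circle(im,(int((q[0]-250)*4),int((q[1]-150)*4)),3,c,-1)
cv2.imwrite('pics/s5.png',im)
E
```

```text
[ 565.00961457 -106.15304023   30.10870311] [ 0.0964525   0.48068209 -0.33071616  0.00121453 -0.75812043  0.09581146] 7.2
```

View pics/w5.png

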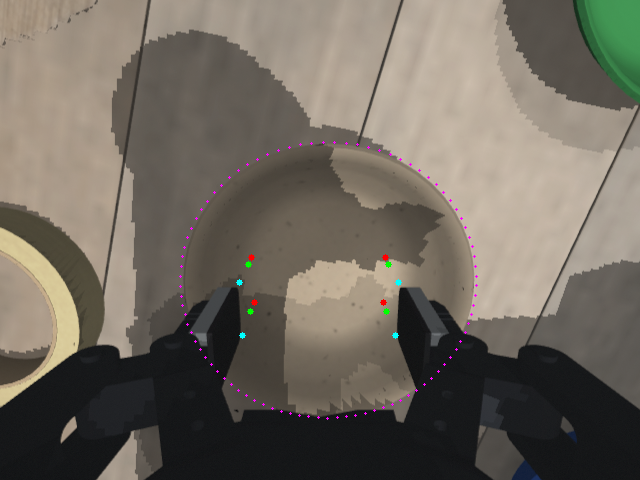

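View pics/s5.png

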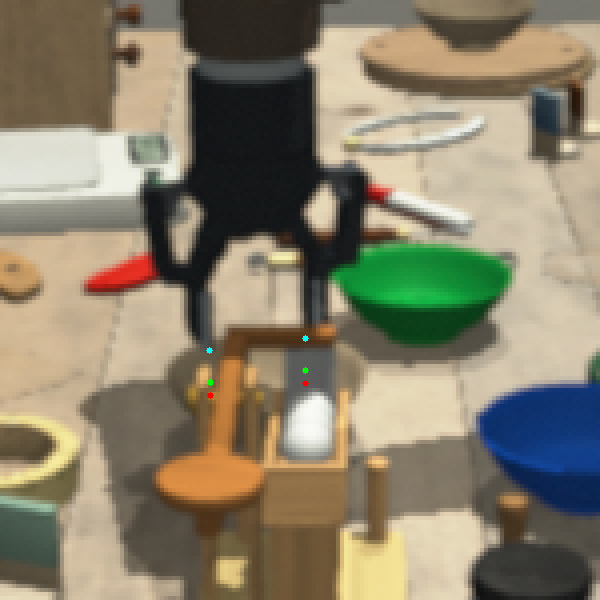

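The picture disagrees with the reported TCP. The bowl hasn't moved, and the open fingertips sit about 31 mm behind the reported TCP, so they passed above the rim without touching it. I'll back off, lower to match, and check.

```bash
python3 - <<'E'
from h import *
u=np.array([-.19,.982,0]); B=np.array([561,-107,0])
to(B-97*u+[0,0,35],[-.98,-.19]); to(B-97*u+[0,0,-4],[-.98,-.19])
E
```

```text
t 7.3 pos [ 565.  -106.6   30.1] q j [ 0.1   0.48 -0.33  0.   -0.76  0.1 ] F [-0.2 -0.2  0.7] w 60.0
d [-0.0049  0.0041 -0.0966] w [ 0.04 -0.05  0.07]
t 7.3 pos [ 565.  -106.6   30.1] q j [ 0.1   0.48 -0.33  0.   -0.76  0.1 ] F [-0.2 -0.2  0.7] w 60.0
d [ 0.0341  0.0042 -0.0966] w [ 0.04 -0.05  0.07]
```

Call:
{"api": "arm_command", "payload": {"rows": [{"dx": -0.01, "dy": 0, "dz": 0, "wx": 0, "wy": 0, "wz": 0, "gripper": -0.4}, {"dx": -0.01, "dy": 0.004, "dz": -0.04, "wx": 0, "wy": 0, "wz": 0, "gripper": -0.4}, {"dx": -0.01, "dy": 0.004, "dz": -0.08, "wx": 0, "wy": 0, "wz": 0, "gripper": -0.4}, {"dx": -0.005, "dy": 0.004, "dz": -0.097, "wx": 0, "wy": 0, "wz": 0, "gripper": -0.4}, {"dx": -0.005, "dy": 0.004, "dz": -0.097, "wx": 0, "wy": 0, "wz": 0, "gripper": -0.4}, {"dx": 0.015, "dy": 0.004, "dz": -0.097, "wx": 0, "wy": 0, "wz": 0, "gripper": -0.4}, {"dx": 0.03, "dy": 0.004, "dz": -0.097, "wx": 0, "wy": 0, "wz": 0, "gripper": -0.4}, {"dx": 0.03, "dy": 0.004, "dz": -0.097, "wx": 0, "wy": 0, "wz": 0, "gripper": -0.4}]}}

```text
clock: 8.1
position: [577.6, -201.7, -1.9]
ee_rot: [-0.545, 0.451, 0.547, 0.449]
contact_force: [0.6, 1.6, -0.9]
gripper_width: 59.7
```

```bash
cat > t.py <<'E'
from h import *
import sys
s=arm.read_state(); Rt=R.from_quat(s['ee_rot']).as_matrix();p=np.array(s['position']); print(p.round(1),s['clock'],s['contact_force'].round(1))
hw=s['gripper_width']/2
out=[]
for n,(cx,cy) in (('scene',p),('side',p)) if False else (('scene',None),('side',None)) and [('scene',(0,0)),('side',(0,0))]:
    d=get_image(n); im=d['img'][:,:,::-1].copy(); c0=proj(d,[p])[0].astype(int); x0=int(c0[0])-50; y0=int(c0[1])-70
    im=cv2.resize(im[y0:y0+100,x0:x0+100],(400,400),interpolation=cv2.INTER_NEAREST)
    for sgn in (-1,1):
      for x,c in ((0,(0,0,255)),(10,(0,255,0)),(30,(255,255,0))):
        q=proj(d,[p+Rt@np.array([-x,sgn*hw,0])])[0]; cv2.circle(im,(int((q[0]-x0)*4),int((q[1]-y0)*4)),2,c,-1)
    out.append(im)
cv2.imwrite('pics/'+sys.argv[1],np.hstack(out))
E
python3 t.py t6.png
```

```text
[ 577.6 -201.7   -1.9] 8.1 [ 0.6  1.6 -0.9]
```

View pics/t6.png

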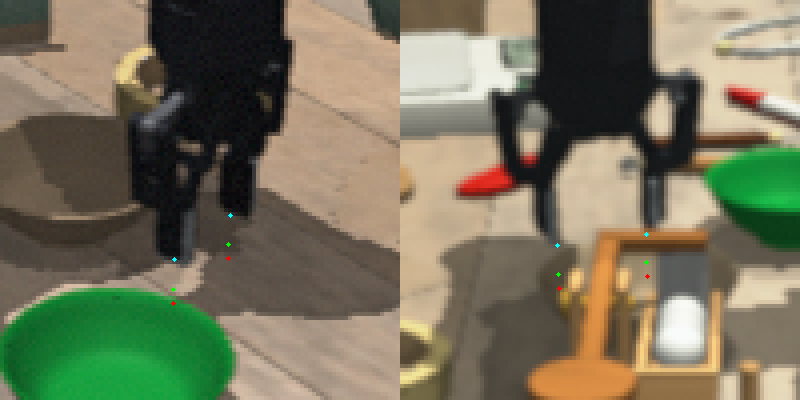

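Call:
{"api": "arm_command", "payload": {"rows": [{"dx": 0.006, "dy": -0.001, "dz": 0.012, "wx": 0, "wy": 0, "wz": 0, "gripper": -0.4}, {"dx": 0.006, "dy": -0.001, "dz": 0.024, "wx": 0, "wy": 0, "wz": 0, "gripper": -0.4}, {"dx": 0.006, "dy": -0.001, "dz": 0.034, "wx": 0, "wy": 0, "wz": 0, "gripper": -0.4}, {"dx": 0.006, "dy": -0.001, "dz": 0.044, "wx": 0, "wy": 0, "wz": 0, "gripper": -0.4}, {"dx": 0.006, "dy": -0.001, "dz": 0.054, "wx": 0, "wy": 0, "wz": 0, "gripper": -0.4}, {"dx": 0.006, "dy": -0.001, "dz": 0.064, "wx": 0, "wy": 0, "wz": 0, "gripper": -0.4}, {"dx": 0.006, "dy": -0.001, "dz": 0.074, "wx": 0, "wy": 0, "wz": 0, "gripper": -0.4}, {"dx": 0.006, "dy": -0.001, "dz": 0.082, "wx": 0, "wy": 0, "wz": 0, "gripper": -0.4}]}}

```text
clock: 9.0
position: [565.0, -120.7, -5.4]
ee_rot: [0.547, -0.449, -0.545, -0.449]
contact_force: [0.5, -1.7, 0.8]
gripper_width: 59.9
```

```bash
python3 c.py c2
```

```text
t 9.0 pos [ 565.  -120.7   -5.4] q j [ 0.07  0.53 -0.35  0.   -0.68  0.12] F [ 0.5 -1.7  0.8] w 59.9
d [-0.0305  0.0016  0.0526] w [ 0.12 -0.07  0.07]
```

View pics/c2_scene.png

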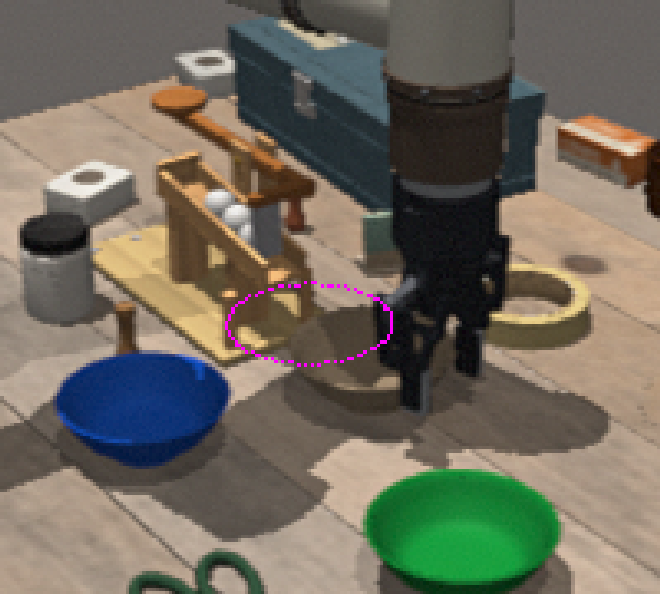

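Call:
{"api": "arm_command", "payload": {"rows": [{"dx": 0, "dy": 0.0016, "dz": 0.009, "wx": 0, "wy": 0, "wz": 0, "gripper": -0.4}, {"dx": 0, "dy": 0.0016, "dz": 0.017, "wx": 0, "wy": 0, "wz": 0, "gripper": -0.4}, {"dx": 0, "dy": 0.0016, "dz": 0.025, "wx": 0, "wy": 0, "wz": 0, "gripper": -0.4}, {"dx": 0, "dy": 0.0016, "dz": 0.032, "wx": 0, "wy": 0, "wz": 0, "gripper": -0.4}, {"dx": 0, "dy": 0.0016, "dz": 0.038, "wx": 0, "wy": 0, "wz": 0, "gripper": -0.4}, {"dx": 0, "dy": 0.0016, "dz": 0.042, "wx": 0, "wy": 0, "wz": 0, "gripper": -0.4}, {"dx": 0, "dy": 0.0016, "dz": 0.045, "wx": 0, "wy": 0, "wz": 0, "gripper": -0.4}, {"dx": 0, "dy": 0.0016, "dz": 0.046, "wx": 0, "wy": 0, "wz": 0, "gripper": -0.4}]}}

```text
clock: 9.9
position: [554.3, -75.3, -5.7]
ee_rot: [0.547, -0.449, -0.546, -0.449]
contact_force: [0.1, -1.3, 0.4]
gripper_width: 59.8
```

```bash
python3 c.py c3; python3 w.py w6.png 541 -5.5
```

```text
t 9.9 pos [554.3 -75.3  -5.7] q j [ 0.16  0.51 -0.4   0.   -0.66  0.04] F [ 0.1 -1.3  0.4] w 59.8
d [-0.0307 -0.0002  0.006 ] w [ 0.17 -0.04  0.04]
t 10.0 pos [554.3 -75.4  -5.7] q j [ 0.15  0.51 -0.4   0.   -0.66  0.04] F [ 0.2  0.1 -0. ] w 59.3
d [-0.3057 -0.0079 -0.0166] w [11.13 -0.03  0.04]
(75, 35, 57) [185. 627.]
(75, -35, 57) [359. 664.]
(100, 20, 70) [232. 633.]
(100, -20, 70) [345. 657.]
(133, 0, 0) [318. 421.]
(-115, 38, 140) [ -50. 1394.]
0.98 [155.7, 334.9, 481.6, 468.6] [549.4 -50.5  45. ]
```

View pics/c3_scene.png

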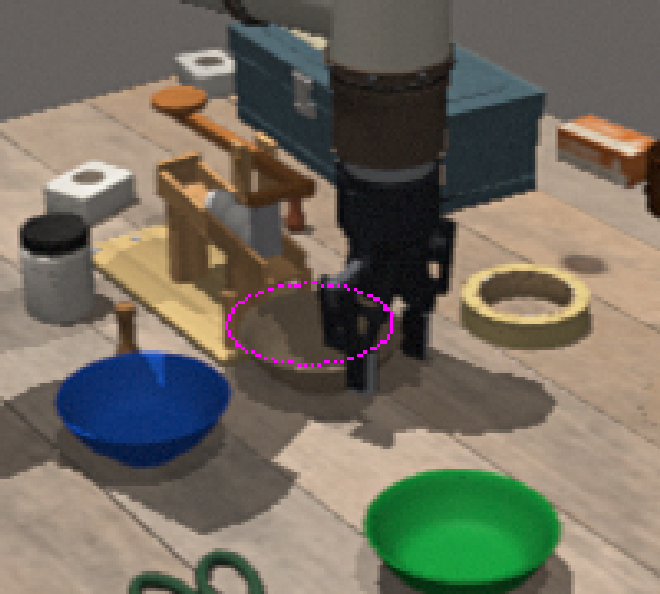

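View pics/w6.png

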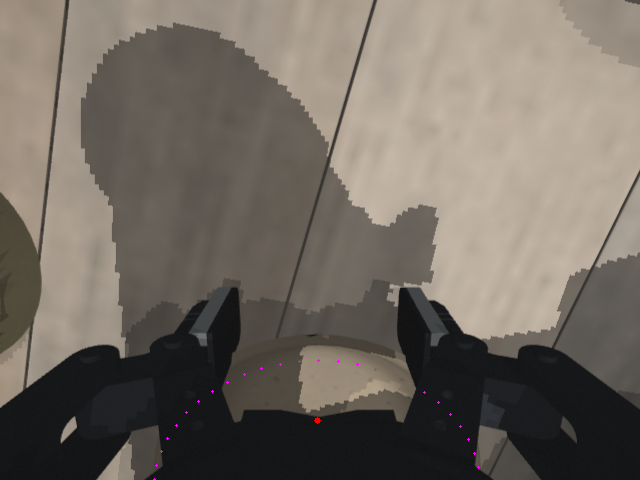

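Call:
{"api": "arm_command", "payload": {"rows": [{"dx": 0, "dy": 0, "dz": 0.0015, "wx": 0, "wy": 0, "wz": 0, "gripper": -0.4}, {"dx": 0, "dy": 0, "dz": 0.003, "wx": 0, "wy": 0, "wz": 0, "gripper": -0.4}, {"dx": 0, "dy": 0, "dz": 0.0045, "wx": 0, "wy": 0, "wz": 0, "gripper": -0.4}, {"dx": 0, "dy": 0, "dz": 0.006, "wx": 0, "wy": 0, "wz": 0, "gripper": -0.4}, {"dx": 0, "dy": 0, "dz": 0.007, "wx": 0, "wy": 0, "wz": 0, "gripper": -0.4}, {"dx": 0, "dy": 0, "dz": 0.008, "wx": 0, "wy": 0, "wz": 0, "gripper": -0.4}, {"dx": 0, "dy": 0, "dz": 0.009, "wx": 0, "wy": 0, "wz": 0, "gripper": -0.4}, {"dx": 0, "dy": 0, "dz": 0.009, "wx": 0, "wy": 0, "wz": 0, "gripper": -0.4}]}}

```text
clock: 10.9
position: [552.5, -66.5, -5.8]
ee_rot: [0.546, -0.449, -0.546, -0.449]
contact_force: [0.0, 0.0, 0.7]
gripper_width: 60.0
```

```bash
python3 c.py c4; python3 w.py w7.png 541 -5.5
```

```text
t 10.9 pos [552.5 -66.5  -5.8] q j [ 0.17  0.51 -0.41  0.   -0.66  0.02] F [0.  0.  0.7] w 60.0
d [-0.0308 -0.0003 -0.0029] w [ 0.15 -0.03  0.03]
t 11.0 pos [552.5 -66.6  -5.8] q j [ 0.17  0.51 -0.41  0.   -0.66  0.02] F [ 0.4 -1.  -0.3] w 60.0
d [-0.3058 -0.0079 -0.0255] w [11.11 -0.02  0.04]
(75, 35, 57) [183. 610.]
(75, -35, 57) [360. 648.]
(100, 20, 70) [230. 614.]
(100, -20, 70) [345. 639.]
(133, 0, 0) [318. 405.]
(-115, 38, 140) [ -58. 1388.]
0.86 [154.8, 335.4, 484.8, 467.8] [547.3 -41.9  45. ]
```

View pics/w7.png

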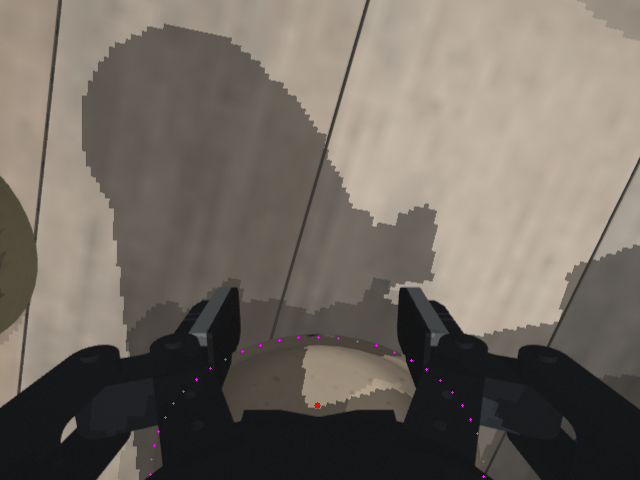

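View pics/c4_scene.png

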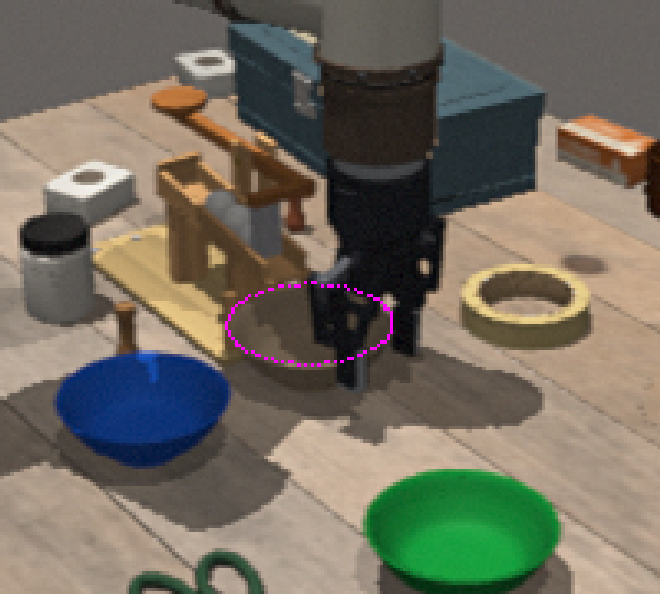

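Call:
{"api": "arm_command", "payload": {"rows": [{"dx": 0, "dy": 0, "dz": 0.0005, "wx": 0, "wy": 0, "wz": 0, "gripper": -0.4}, {"dx": 0, "dy": 0, "dz": 0.001, "wx": 0, "wy": 0, "wz": 0, "gripper": -0.4}, {"dx": 0, "dy": 0, "dz": 0.0015, "wx": 0, "wy": 0, "wz": 0, "gripper": -0.4}, {"dx": 0, "dy": 0, "dz": 0.002, "wx": 0, "wy": 0, "wz": 0, "gripper": -0.4}, {"dx": 0, "dy": 0, "dz": 0.0025, "wx": 0, "wy": 0, "wz": 0, "gripper": -0.4}, {"dx": 0, "dy": 0, "dz": 0.003, "wx": 0, "wy": 0, "wz": 0, "gripper": -0.4}, {"dx": 0, "dy": 0, "dz": 0.0035, "wx": 0, "wy": 0, "wz": 0, "gripper": -0.4}, {"dx": 0, "dy": 0, "dz": 0.0035, "wx": 0, "wy": 0, "wz": 0, "gripper": -0.4}]}}

```text
clock: 11.9
position: [552.0, -63.7, -5.7]
ee_rot: [0.547, -0.449, -0.546, -0.449]
contact_force: [2.0, -6.5, -0.6]
gripper_width: 59.9
```

The force rose to 6.8 N, so the rim is against the posts. I'll back straight off and then raise.

Call:
{"api": "arm_command", "payload": {"rows": [{"dx": 0, "dy": 0, "dz": -0.02, "wx": 0, "wy": 0, "wz": 0, "gripper": -0.4}, {"dx": 0, "dy": 0, "dz": -0.05, "wx": 0, "wy": 0, "wz": 0, "gripper": -0.4}, {"dx": -0.02, "dy": 0, "dz": -0.07, "wx": 0, "wy": 0, "wz": 0, "gripper": -0.2}, {"dx": -0.07, "dy": 0, "dz": -0.07, "wx": 0, "wy": 0, "wz": 0, "gripper": 1}, {"dx": -0.12, "dy": 0, "dz": -0.07, "wx": 0, "wy": 0, "wz": 0, "gripper": 1}, {"dx": -0.17, "dy": 0, "dz": -0.07, "wx": 0, "wy": 0, "wz": 0, "gripper": 1}, {"dx": -0.22, "dy": 0, "dz": -0.07, "wx": 0, "wy": 0, "wz": 0, "gripper": 1}, {"dx": -0.26, "dy": 0, "dz": -0.07, "wx": 0, "wy": 0, "wz": 0, "gripper": 1}]}}

```text
clock: 12.7
position: [565.4, -131.6, 257.8]
ee_rot: [0.547, -0.448, -0.545, -0.45]
contact_force: [1.5, 0.2, -0.3]
gripper_width: -0.6
```

```bash
python3 w.py w8.png 541 -5.5; python3 c.py c5;python3 - <<'E'
from h import *
to([605,200,300],[-1,0]); to([605,200,300],[-.98,-.19])
E
```

```text
t 12.7 pos [ 565.4 -131.6  257.8] q j [ 0.05  0.27 -0.02  0.   -1.28  0.14] F [ 1.5  0.2 -0.3] w -0.6
d [-0.0422 -0.0078  0.0408] w [11.15 -0.03  0.23]
(75, 35, 57) [271. 364.]
(75, -35, 57) [334. 381.]
(100, 20, 70) [290. 354.]
(100, -20, 70) [328. 365.]
(133, 0, 0) [319. 302.]
(-115, 38, 140) [206. 575.]
0.81 [261.5, 265.9, 379.8, 336.7] [543.2 -26.9  45. ]
0.6 [403.7, 292.1, 517.5, 397.9] [385.5  -6.2  45. ]
0.59 [410.9, 4.6, 551.4, 153.1] [ 443.6 -268.1   45. ]
t 12.8 pos [ 568.4 -132.1  261.7] q j [ 0.05  0.27 -0.01  0.   -1.27  0.14] F [-0.2  0.4  0.3] w 0.1
d [0.2364 0.006  0.0655] w [ 0.21 -0.25  0.82]
t 12.9 pos [ 565.3 -131.4  255.1] q j [ 0.05  0.28 -0.02 -0.   -1.27  0.14] F [ 0.1  0.6 -0.9] w 0.0
d [-0.0446 -0.1031  0.3175] w [11.13  0.02  0.16]
t 12.9 pos [ 565.3 -131.4  255.1] q j [ 0.05  0.28 -0.02 -0.   -1.27  0.14] F [ 0.1  0.6 -0.9] w 0.0
d [-0.0446 -0.1031  0.3175] w [0.16 0.   0.16]
```

View pics/w8.png

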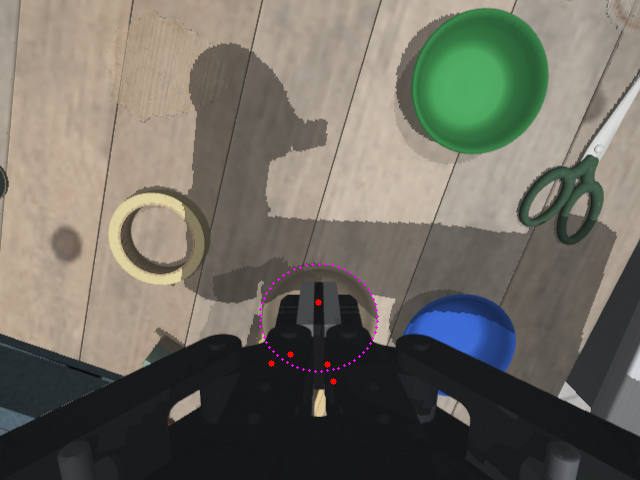

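View pics/c5_scene.png

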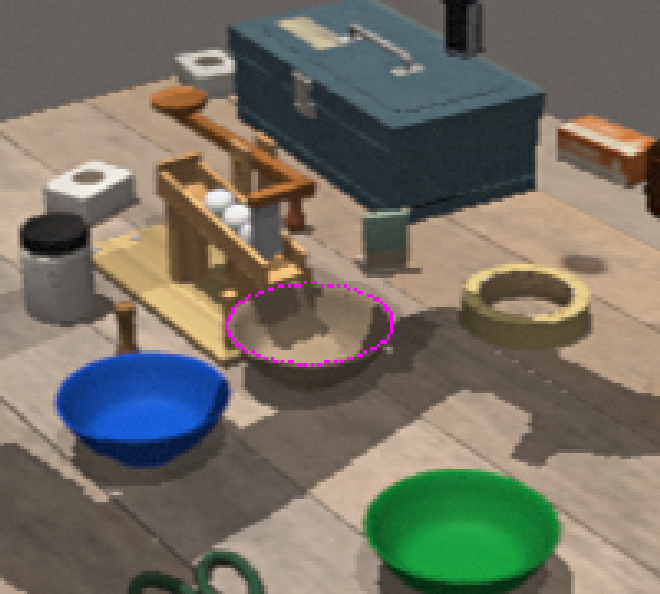

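```bash
python3 - <<'E'
from h import *
d=get_image('side')
for u,v in [(225,270),(225,300),(222,318),(165,403)]: print(u,v,ray(d,u,v,0).round(0),ray(d,u,v,100).round(0))
to([605,236,220],[-.98,-.19])
E
```

```text
225 270 [781. -67.   0.] [751. 145. 100.]
225 300 [767.  80.   0.] [740. 264. 100.]
222 318 [765. 153.   0.] [738. 322. 100.]
165 403 [826. 394.   0.] [787. 517. 100.]
t 12.95 pos [ 564.6 -131.4  253.5] q j [ 0.05  0.28 -0.02 -0.   -1.27  0.14] F [-0.2 -0.1 -0.5] w 0.4
d [ 0.0336 -0.1106  0.3527] w [ 0.16  0.03 -0.03]
```

Call:
{"api": "arm_command", "payload": {"rows": [{"dx": 0, "dy": -0.1106, "dz": 0.3527, "wx": 0, "wy": 0, "wz": 0, "gripper": 1}, {"dx": 0, "dy": -0.1106, "dz": 0.3527, "wx": 0, "wy": 0, "wz": 0, "gripper": 1}, {"dx": 0, "dy": -0.1106, "dz": 0.3527, "wx": 0, "wy": 0, "wz": 0, "gripper": 1}, {"dx": 0, "dy": -0.1106, "dz": 0.3527, "wx": 0, "wy": 0, "wz": 0, "gripper": 1}, {"dx": 0, "dy": -0.1106, "dz": 0.3527, "wx": 0, "wy": 0, "wz": 0, "gripper": 1}, {"dx": 0, "dy": -0.1106, "dz": 0.3527, "wx": 0, "wy": 0, "wz": 0, "gripper": 1}, {"dx": 0.03, "dy": -0.1106, "dz": 0.3527, "wx": 0, "wy": 0, "wz": 0, "gripper": 1}, {"dx": 0.06, "dy": -0.1106, "dz": 0.3527, "wx": 0, "wy": 0, "wz": 0, "gripper": 1}]}}

```text
clock: 13.75
position: [605.9, 240.5, 193.8]
ee_rot: [0.547, -0.447, -0.547, -0.45]
contact_force: [0.2, -1.2, 0.0]
gripper_width: -0.4
```

```bash
python3 t.py t9.png; python3 - <<'E'
from h import *
to([605,236,160],[-.98,-.19])
E
```

```text
[605.9 240.5 193.8] 13.75 [ 0.2 -1.2  0. ]
t 13.85 pos [600.2 237.8 183.8] q j [ 0.63  0.44  0.05 -0.   -1.2  -0.43] F [-0.8 -0.5 -1.7] w 0.4
d [ 0.0237 -0.0047 -0.0026] w [ 0.33 -0.18 -0.96]
```

View pics/t9.png

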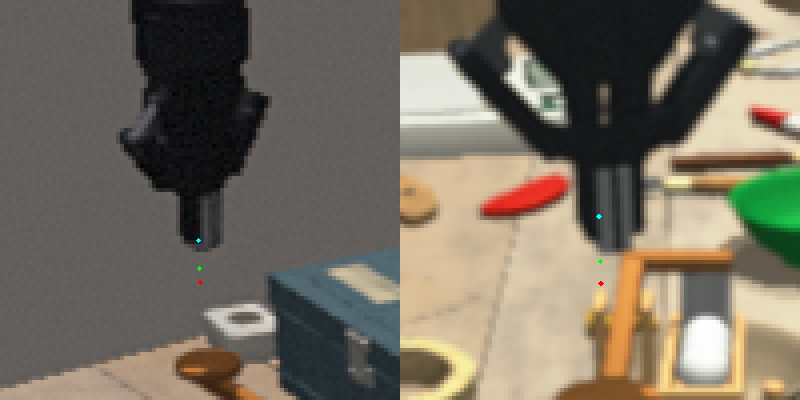

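Call:
{"api": "arm_command", "payload": {"rows": [{"dx": 0.02, "dy": -0.004, "dz": -0.003, "wx": 0, "wy": 0, "wz": 0, "gripper": 1}, {"dx": 0.035, "dy": -0.004, "dz": -0.003, "wx": 0, "wy": 0, "wz": 0, "gripper": 1}, {"dx": 0.045, "dy": -0.004, "dz": -0.003, "wx": 0, "wy": 0, "wz": 0, "gripper": 1}, {"dx": 0.05, "dy": -0.004, "dz": -0.003, "wx": 0, "wy": 0, "wz": 0, "gripper": 1}, {"dx": 0.055, "dy": -0.004, "dz": -0.003, "wx": 0, "wy": 0, "wz": 0, "gripper": 1}, {"dx": 0.055, "dy": -0.004, "dz": -0.003, "wx": 0, "wy": 0, "wz": 0, "gripper": 1}, {"dx": 0.055, "dy": -0.004, "dz": -0.003, "wx": 0, "wy": 0, "wz": 0, "gripper": 1}, {"dx": 0.055, "dy": -0.004, "dz": -0.003, "wx": 0, "wy": 0, "wz": 0, "gripper": 1}]}}

```text
clock: 14.65
position: [604.3, 235.5, 129.7]
ee_rot: [-0.544, 0.453, 0.55, 0.444]
contact_force: [-0.0, -1.1, 0.0]
gripper_width: -0.2
```

```bash
python3 t.py t10.png; python3 - <<'E'
from h import *
to([605,235,70],[-.98,-.19])
E
```

```text
[604.3 235.5 129.7] 14.65 [-0.  -1.1  0. ]
t 14.75 pos [604.1 235.4 129.5] q j [ 0.62  0.49 -0.02 -0.   -1.08 -0.42] F [ 0.2 -0.2  0. ] w -0.1
d [ 0.0595 -0.0017 -0.0004] w [ 0.33 -0.15 -0.9 ]
```

View pics/t10.png

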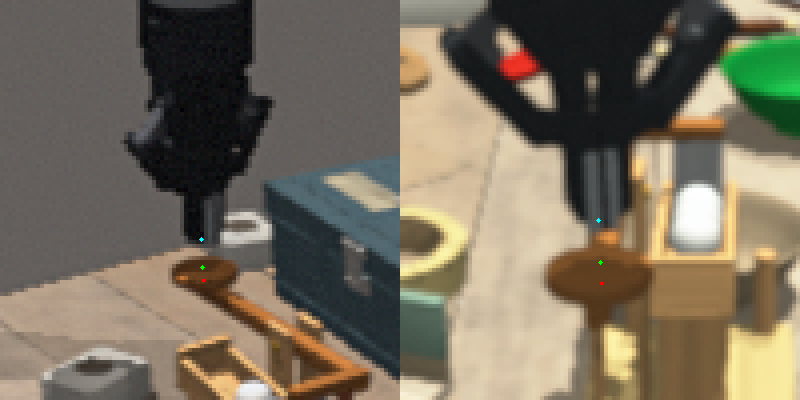

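Call:
{"api": "arm_command", "payload": {"rows": [{"dx": 0.01, "dy": -0.002, "dz": 0, "wx": 0, "wy": 0, "wz": 0, "gripper": 1}, {"dx": 0.02, "dy": -0.002, "dz": 0, "wx": 0, "wy": 0, "wz": 0, "gripper": 1}, {"dx": 0.03, "dy": -0.002, "dz": 0, "wx": 0, "wy": 0, "wz": 0, "gripper": 1}, {"dx": 0.04, "dy": -0.002, "dz": -0.001, "wx": 0, "wy": 0, "wz": 0, "gripper": 1}, {"dx": 0.05, "dy": -0.002, "dz": -0.002, "wx": 0, "wy": 0, "wz": 0, "gripper": 1}, {"dx": 0.056, "dy": -0.002, "dz": -0.003, "wx": 0, "wy": 0, "wz": 0, "gripper": 1}, {"dx": 0.06, "dy": -0.002, "dz": -0.003, "wx": 0, "wy": 0, "wz": 0, "gripper": 1}, {"dx": 0.06, "dy": -0.002, "dz": -0.003, "wx": 0, "wy": 0, "wz": 0, "gripper": 1}]}}

```text
clock: 15.55
position: [605.9, 232.3, 69.0]
ee_rot: [-0.544, 0.453, 0.55, 0.443]
contact_force: [0.8, 1.9, 4.3]
gripper_width: -0.1
```

```bash
python3 t.py t11.png; python3 c.py c6
```

```text
[605.9 232.3  69. ] 15.55 [0.8 1.9 4.3]
t 15.65 pos [605.9 232.5  69.7] q j [ 0.61  0.55 -0.08 -0.   -0.96 -0.41] F [1.4 3.1 2. ] w 0.2
d [ 0.0471  0.11   -0.2855] w [ 0.32 -0.15 -0.88]
```

View pics/t11.png

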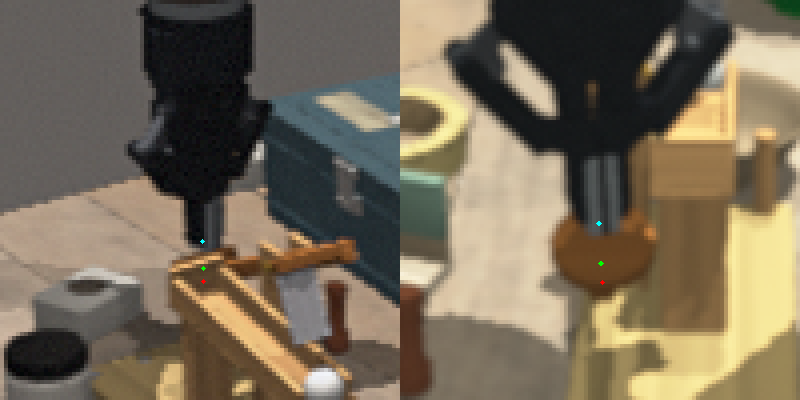

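View pics/c6_scene.png

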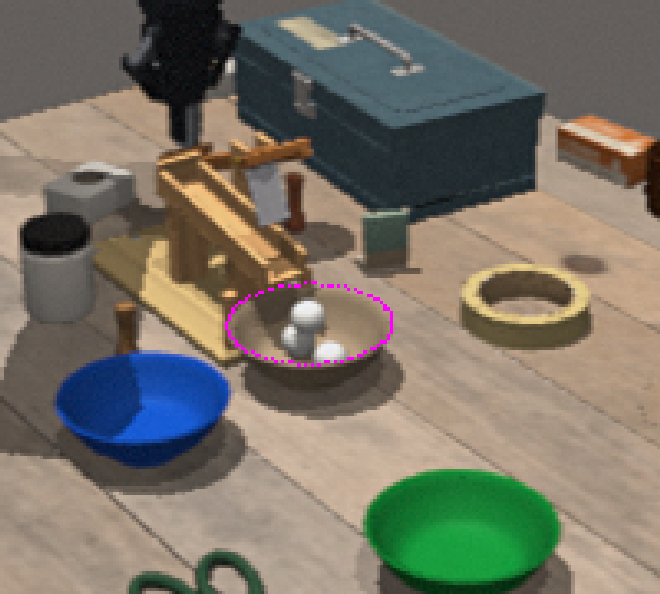

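All three balls are in the bowl and the chute is empty. Now I'll release the lever gently and move clear.

Call:
{"api": "arm_command", "payload": {"rows": [{"dx": -0.01, "dy": 0, "dz": 0.001, "wx": 0, "wy": 0, "wz": 0, "gripper": 1}, {"dx": -0.02, "dy": 0, "dz": 0.002, "wx": 0, "wy": 0, "wz": 0, "gripper": 1}, {"dx": -0.03, "dy": 0, "dz": 0.003, "wx": 0, "wy": 0, "wz": 0, "gripper": 1}, {"dx": -0.04, "dy": 0, "dz": 0.003, "wx": 0, "wy": 0, "wz": 0, "gripper": 1}, {"dx": -0.055, "dy": 0, "dz": 0.003, "wx": 0, "wy": 0, "wz": 0, "gripper": 1}, {"dx": -0.09, "dy": 0, "dz": 0.003, "wx": 0, "wy": 0, "wz": 0, "gripper": 1}, {"dx": -0.13, "dy": 0, "dz": 0.003, "wx": 0, "wy": 0, "wz": 0, "gripper": 1}, {"dx": -0.16, "dy": 0, "dz": 0.003, "wx": 0, "wy": 0, "wz": 0, "gripper": 1}]}}

```text
clock: 16.55
position: [607.3, 235.5, 232.2]
ee_rot: [-0.544, 0.453, 0.549, 0.444]
contact_force: [0.7, -0.5, -0.3]
gripper_width: -0.2
```

Call:
{"api": "arm_command", "payload": {"rows": [{"dx": -0.02, "dy": 0, "dz": 0, "wx": 0, "wy": 0, "wz": 0, "gripper": 1}, {"dx": -0.02, "dy": 0, "dz": 0, "wx": 0, "wy": 0, "wz": 0, "gripper": 1}, {"dx": -0.02, "dy": 0, "dz": 0, "wx": 0, "wy": 0, "wz": 0, "gripper": 1}, {"dx": -0.02, "dy": 0, "dz": 0, "wx": 0, "wy": 0, "wz": 0, "gripper": 1}, {"dx": -0.02, "dy": 0, "dz": 0, "wx": 0, "wy": 0, "wz": 0, "gripper": 1}, {"dx": -0.02, "dy": 0, "dz": 0, "wx": 0, "wy": 0, "wz": 0, "gripper": 1}, {"dx": -0.02, "dy": 0, "dz": 0, "wx": 0, "wy": 0, "wz": 0, "gripper": 1}, {"dx": -0.02, "dy": 0, "dz": 0, "wx": 0, "wy": 0, "wz": 0, "gripper": 1}]}}

```text
clock: 17.35
position: [607.5, 235.6, 251.9]
ee_rot: [-0.544, 0.454, 0.549, 0.443]
contact_force: [1.0, -0.5, 0.2]
gripper_width: 0.1
```

```bash
python3 c.py c7
```

```text
t 17.35 pos [607.5 235.6 251.9] q j [ 0.62  0.41  0.18 -0.   -1.35 -0.42] F [ 1.  -0.5  0.2] w 0.1
d [ 0.2296  0.1091 -0.2877] w [ 0.3  -0.19 -0.91]
```

View pics/c7_scene.png

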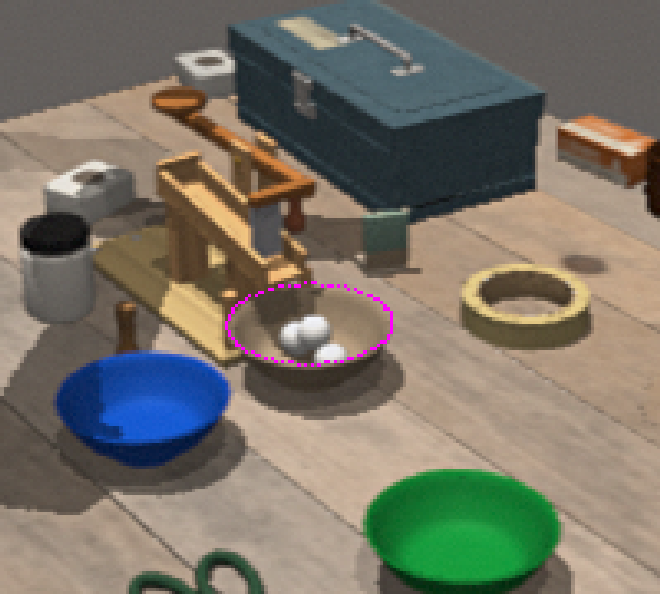

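View pics/c7_side.png

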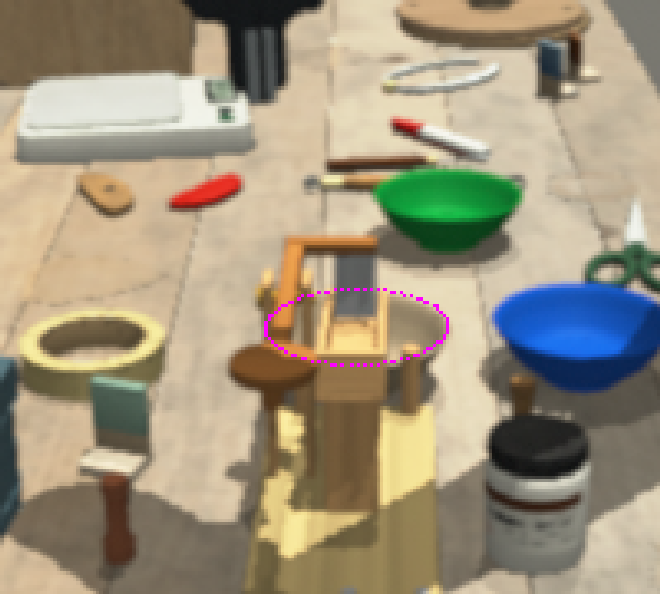

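Call:
{"api": "arm_command", "payload": {"rows": [{"dx": -0.02, "dy": 0, "dz": 0, "wx": 0, "wy": 0, "wz": 0, "gripper": 1}, {"dx": -0.02, "dy": 0, "dz": 0, "wx": 0, "wy": 0, "wz": 0, "gripper": 1}, {"dx": -0.02, "dy": 0, "dz": 0, "wx": 0, "wy": 0, "wz": 0, "gripper": 1}, {"dx": -0.02, "dy": 0, "dz": 0, "wx": 0, "wy": 0, "wz": 0, "gripper": 1}, {"dx": -0.02, "dy": 0, "dz": 0, "wx": 0, "wy": 0, "wz": 0, "gripper": 1}, {"dx": -0.02, "dy": 0, "dz": 0, "wx": 0, "wy": 0, "wz": 0, "gripper": 1}, {"dx": -0.02, "dy": 0, "dz": 0, "wx": 0, "wy": 0, "wz": 0, "gripper": 1}, {"dx": -0.02, "dy": 0, "dz": 0, "wx": 0, "wy": 0, "wz": 0, "gripper": 1}]}}

```text
clock: 18.25
position: [607.9, 235.7, 271.9]
ee_rot: [-0.544, 0.453, 0.549, 0.443]
contact_force: [-0.1, -1.2, -0.9]
gripper_width: -0.0
```

```bash
python3 - <<'E'
from h import *
d=save('scene','f.png'); a=cv2.imread('pics/f.png')[240:300,280:350]; cv2.imwrite('pics/fz.png',cv2.resize(a,(700,600),interpolation=cv2.INTER_CUBIC))
g=cv2.imread('pics/f.png'); m=((g.min(2)>140)*255).astype(np.uint8); m[:245]=0;m[290:]=0;m[:,:290]=0;m[:,340:]=0
n,l,s,c=cv2.connectedComponentsWithStats(m); print(s[1:],c[1:])
for u,v in [(309.5,262),(315,260.5),(319.5,267)]: print(ray(d,u,v,26).round(0))
E
```

```text
[[334 245   2   1   2]
 [328 246   4   3   4]
 [339 247   1   2   2]
 [305 255  15   9  86]
 [315 263  10   7  52]
 [338 265   1   1   1]
 [290 277   1   1   1]
 [290 279  50  11 274]] [[334.5        245.        ]
 [329.5        247.25      ]
 [339.         247.5       ]
 [311.8255814  259.02325581]
 [319.71153846 266.40384615]
 [338.         265.        ]
 [290.         277.        ]
 [312.41240876 286.07664234]]
[540.  11.  26.]
[555.   7.  26.]
[542. -25.  26.]
```

View pics/fz.png

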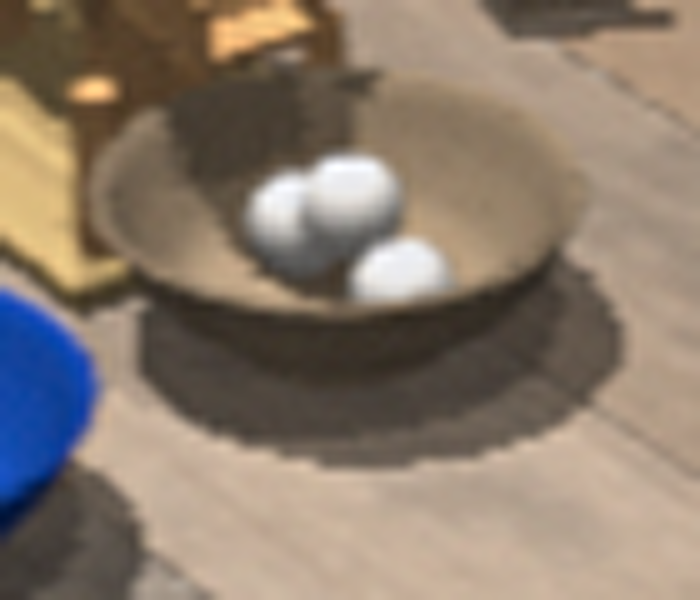

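```bash
python3 - <<'E'
from h import *
d=get_image('scene'); Rm,t,K=cam(d); print('cam',(-Rm.T@t).round(0))
A=ray(d,309.5,262.3,26)
for zc in (24,26,28): 
  A=ray(d,309.5,262.3,zc); C=ray(d,320.2,268,26)
  for z in range(24,56,4):
    B=ray(d,315.2,260.3,z); print(zc,z,B.round(0),np.linalg.norm(B-A).round(1),np.linalg.norm(B-C).round(1))
print(A,C)
s=arm.read_state(); p=s['position']; to([607,100,320],[-.98,-.19])
E
```

```text
cam [-264. -957.  732.]
24 24 [559.  10.  24.] 17.5 44.6
24 28 [554.   5.  28.] 15.2 37.8
24 32 [549.  -1.  32.] 17.1 31.6
24 36 [545.  -6.  36.] 22.1 26.5
24 40 [540. -12.  40.] 28.6 23.3
24 44 [536. -17.  44.] 35.9 22.8
24 48 [531. -22.  48.] 43.5 25.1
24 52 [526. -28.  52.] 51.2 29.5
26 24 [559.  10.  24.] 19.8 44.6
26 28 [554.   5.  28.] 15.8 37.8
26 32 [549.  -1.  32.] 15.6 31.6
26 36 [545.  -6.  36.] 19.3 26.5
26 40 [540. -12.  40.] 25.3 23.3
26 44 [536. -17.  44.] 32.2 22.8
26 48 [531. -22.  48.] 39.6 25.1
26 52 [526. -28.  52.] 47.3 29.5
28 24 [559.  10.  24.] 22.6 44.6
28 28 [554.   5.  28.] 17.4 37.8
28 32 [549.  -1.  32.] 15.1 31.6
28 36 [545.  -6.  36.] 17.1 26.5
28 40 [540. -12.  40.] 22.1 23.3
28 44 [536. -17.  44.] 28.6 22.8
28 48 [531. -22.  48.] 35.9 25.1
28 52 [526. -28.  52.] 43.5 29.5
[536.83973369   6.71436497  28.        ] [540.06287025 -30.17004741  26.        ]
t 18.35 pos [607.9 235.7 272. ] q j [ 0.62  0.41  0.21 -0.   -1.39 -0.42] F [-0.3  0.3  0.8] w -0.1
d [-0.0471  0.0281 -0.1331] w [ 0.3  -0.18 -0.9 ]
```

```bash
python3 - <<'E'
from h import *
to([550,90,300],[-.98,-.19])
E
```

```text
t 18.35 pos [607.9 235.7 272. ] q j [ 0.62  0.41  0.21 -0.   -1.39 -0.42] F [-0.3  0.3  0.8] w -0.1
d [-0.0262  0.0857 -0.1317] w [ 0.3  -0.18 -0.9 ]
```

Call:
{"api": "arm_command", "payload": {"rows": [{"dx": -0.026, "dy": 0.02, "dz": -0.03, "wx": 0, "wy": 0, "wz": 0, "gripper": 1}, {"dx": -0.026, "dy": 0.05, "dz": -0.06, "wx": 0, "wy": 0, "wz": 0, "gripper": 1}, {"dx": -0.026, "dy": 0.07, "dz": -0.1, "wx": 0, "wy": 0, "wz": 0, "gripper": 1}, {"dx": -0.026, "dy": 0.086, "dz": -0.132, "wx": 0, "wy": 0, "wz": 0, "gripper": 1}, {"dx": -0.026, "dy": 0.086, "dz": -0.132, "wx": 0, "wy": 0, "wz": 0, "gripper": 1}, {"dx": -0.026, "dy": 0.086, "dz": -0.132, "wx": 0, "wy": 0, "wz": 0, "gripper": 1}, {"dx": -0.026, "dy": 0.086, "dz": -0.132, "wx": 0, "wy": 0, "wz": 0, "gripper": 1}, {"dx": -0.026, "dy": 0.086, "dz": -0.132, "wx": 0, "wy": 0, "wz": 0, "gripper": 1}]}}

```text
clock: 19.15
position: [550.0, 90.6, 299.3]
ee_rot: [-0.544, 0.453, 0.55, 0.443]
contact_force: [-0.2, -0.3, -0.2]
gripper_width: -0.1
```

```bash
python3 w.py w9.png 541 -5.5; python3 c.py c8
```

```text
t 19.15 pos [550.   90.6 299.3] q j [ 0.45  0.23  0.02 -0.   -1.38 -0.26] F [-0.2 -0.3 -0.2] w -0.1
d [ 0.0002  0.0208 -0.18  ] w [11.34 -0.27 -0.91]
(75, 35, 57) [292. 149.]
(75, -35, 57) [357. 170.]
(100, 20, 70) [313. 129.]
(100, -20, 70) [352. 142.]
(133, 0, 0) [339. 106.]
(-115, 38, 140) [227. 352.]
0.97 [282.4, 39.0, 404.3, 165.1] [539.4  -7.1  45. ]
0.78 [426.8, 74.1, 543.6, 199.6] [386.6  -2.6  45. ]
t 19.25 pos [550.   90.5 299.3] q j [ 0.45  0.23  0.02 -0.   -1.38 -0.26] F [ 0.4 -0.6  0.1] w 0.4
d [ 0.2752  0.0236 -0.1565] w [ 0.37 -0.19 -0.94]
```

View pics/w9.png

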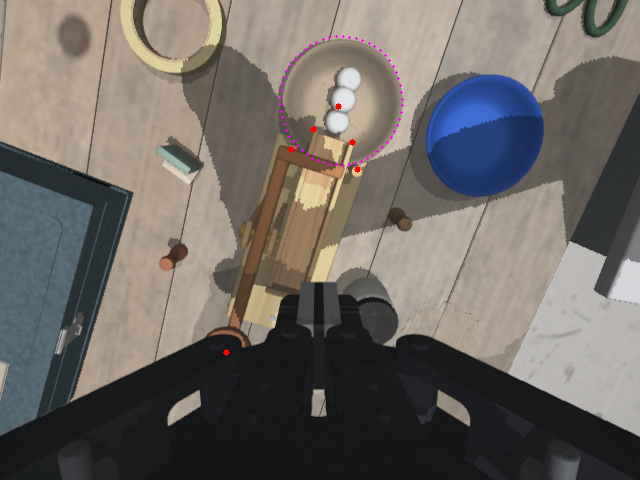

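View pics/c8_scene.png

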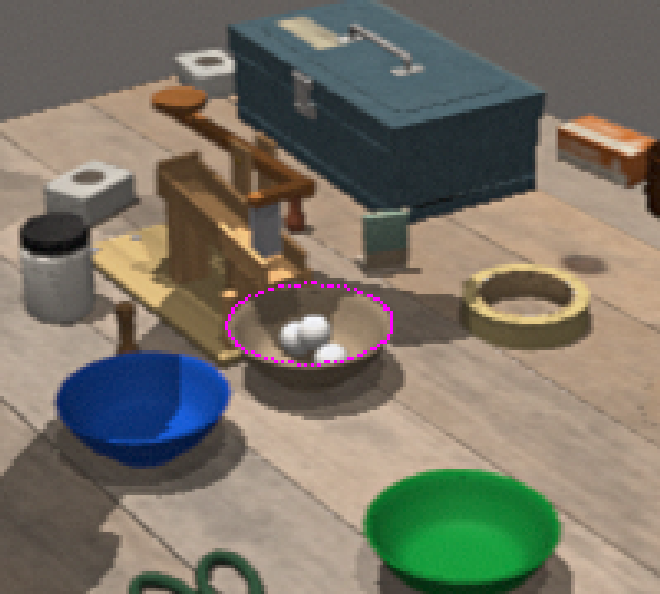

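```bash
python3 -c "
from bench import arm
print(arm.job_done())"
```

```text
the job is handed in; nothing more can be done
None
```

I pushed the beige bowl against the two posts, then pressed the lever until all three balls had rolled into it. I released the lever, raised the gripper clear and handed the job in at about 19.3 s of the 48 s. The hand-in gave no verdict.

**Last checks:**
- **Bowl:** the wrist view put its centre at about (539, -7) mm, against a target of (541, -5.5). It stood upright. The push force rose to about 7 N when the rim met the posts.
- **Lever and gate:** the lever looked back at rest with the gate shut, as in the first picture. I didn't measure its angle.
- **Bystanders:** those in view looked unmoved. I judged this by eye and did not measure each one.
- **Gripper:** it was about 300 mm up, with no clear contact force.

**What went wrong or disagreed:**
- **First push missed:** at about 60 mm opening, the fingertips were some 30 mm higher than the reported TCP. They passed over the rim without touching the bowl. I measured the offset in the pictures and repeated the push lower.
- **Middle ball sits higher:** it rests on the other two at about 40 mm, where the task said about 26 mm. That is within the 20 to 50 mm limit, and it stayed still in the last pictures.

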